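# Check a reagent bottle in through the one-way flap

### The job

Put the small brown bottle back into the one-way storage lane: stand it in the lane's open mouth, push it along the lane floor through the sprung flap and on until it presses lightly (about 6 N, held for a moment) on the buffer of the end stop, then let go and leave it standing there with the flap shut behind it. The bottle is glass: never press it on the flap or the end stop harder than 15 N or jam it hard (40 N) anywhere in the lane, do not lift it in over the flap, and leave the other objects alone.

Things in the scene. Friction and masses are not known exactly. Their poses are not given: they have to be found in the camera images.
- bottle_center (a point): Centre (half-way up) of the loose brown bottle with a pale ridged screw cap: round body 41 mm in diameter and straight up to about 60 mm, 82 mm tall overall, 60 to 110 g, standing on the desk; z is its upright axis (its uneven base lets it lean by up to 0.05 rad). Grasp the body above the lane's guides; its yaw does not matter.
- lane: Low open-topped lane fixed on the desk: 4 mm aluminium base plate 275 x 96 mm, grey guide walls with tops 24 mm above the desk. Origin on the desk, mid-lane on the flap's line; x along the lane, the way in; y to its left; z up. Entry x = -95 to -6 mm: walls 46 mm apart about y = 0, flared mouth to -115 mm. Past the flap: inner faces at y = -23 and +33 mm.
- lane_mouth (a point): Point on the lane floor (4 mm above the desk) in the middle of the entry part, at x = -70 mm, y = 0 of the lane: where the bottle is to be stood first. Axes as the lane.
- lane_bay (a point): Lane-floor point at lane x = +70 mm, y = 0. Ahead is the end stop: a metal block (black knob, top 24 mm above the lane floor) with a rubber-faced buffer (top 17 mm). It is clamped elsewhere each time, unmeasured: find it by feel. A bottle just touching the buffer has its centre at lane x = +70 to +100 mm. The buffer is a damped spring, about 2.5 N per mm, that goes solid after 7 mm.
- flap_hinge (a point): Foot, on the lane floor, of the flap's upright hinge pin: lane x = 0, y = +28 mm. The steel flap is 48 mm long and reaches from here across the lane to the right; its top is 23 mm above the desk. Axes as the lane.
- flap (a joint): Flap angle (rad): 0 shut, positive swung inwards (limit 1.5; it cannot swing outwards). A light spring closes it and resists the bottle with roughly 1 to 5 N. The bottle touches it from centre x = -22 mm on and swings it to about 1.4 rad; it slips shut behind the bottle only once the bottle's centre is past about lane x = +64 mm.
- jar: Bystander: small open glass jar, 61 mm across, 60 mm tall; origin at the centre of its underside.
- squeeze_bottle: Bystander: white dropper bottle with a pointed cap, 41 mm across, 118 mm tall; origin at the centre of its underside.
- mailer: Bystander: flat plastic slide case, 31 x 83 x 22 mm; origin at the centre of its underside.

How it is judged (in metres and radians):
On the way, in this order (a step that is already met when the one before it is completed fails the run):
1. the bottle stands upright on the lane floor (within 7 mm of it) in the entry part, 30 to 95 mm before the flap, the flap shut (z of bottle_center in the frame of lane below 0.052 m and angle between bottle_center's own z axis and vertical below 0.12 rad and x of bottle_center in the frame of lane between -0.095 and -0.03 m and y of bottle_center in the frame of lane between -0.007 and 0.007 m and value of joint flap below 0.08 rad), for 0.2 s.
2. the bottle itself, low in the lane, holds the flap more than 0.6 rad open (z of bottle_center in the frame of lane below 0.052 m and angle between bottle_center's own z axis and vertical below 0.12 rad and value of joint flap above 0.6 rad and contact force between bottle and flap above 0.2 N), for 0.05 s.
3. past the flap, which is shut behind it, the bottle is pressed on the end stop's buffer with more than 3 N for 0.3 s (z of bottle_center in the frame of lane below 0.052 m and angle between bottle_center's own z axis and vertical below 0.12 rad and x of bottle_center in the frame of lane above 0.064 m and value of joint flap below 0.08 rad and contact force between bottle and buffer above 3 N), for 0.3 s.
At the end, for the whole second after the job is handed in: The bottle stands upright and still on the lane floor past the flap, within about 6 mm of the end stop's buffer, released, and the flap is shut behind it (under 0.06 rad) (z of bottle_center in the frame of lane below 0.049 m and angle between bottle_center's own z axis and vertical below 0.12 rad and x of bottle_center in the frame of lane above 0.064 m and y of bottle_center in the frame of lane between -0.012 and 0.014 m and horizontal distance between bottle_center and buffer below 0.0275 m and value of joint flap below 0.06 rad and linear speed of bottle below 0.01 m/s); the robot touches nothing.
It fails at once if the bottle is pressed on the flap or on the end stop with its buffer with more than 15 N (contact force between bottle and flap above 15 N or contact force between bottle and end_stop above 15 N).
It fails at once if the bottle is jammed against the lane (floor, guides and all) with more than 40 N (contact force between bottle and lane above 40 N).
It fails at once if the bottle is lifted or lowered (10 to 70 mm above the floor) in the bay behind the flap (x of bottle_center in the frame of lane between 0 and 0.15 m and y of bottle_center in the frame of lane between -0.04 and 0.045 m and z of bottle_center in the frame of lane between 0.055 and 0.115 m).
It fails at once if the bottle is tipped by more than 0.5 rad (angle between bottle_center's own z axis and vertical above 0.5 rad).
It fails at once if a bystander (jar, white dropper bottle, slide case) is moved by more than 20 mm (distance of any of jar, squeeze_bottle, mailer from where it was at the start of the episode above 0.02 m).
It also fails if it takes over 58 s, if anything falls off the work surface, if the arm or the gripper's body presses on something with over 40 N, if the wrist force passes 120 N, or if a joint passes its speed limit or range.

### The arm

A 7-joint arm with a two-finger parallel gripper is mounted at the origin on a cart in front of the work surface, level with it; the furniture and walls round the work are solid. World frame = base frame: x ahead of the robot, y to its left, z up, the work surface at z = 0. Lengths are in m, angles in degrees, forces in N, time in s.
With the tool pointing down it reaches from about 0.4 to 0.85 m from the base axis. Payload 4.5 kg.
Tool frame: the origin (TCP) lies midway between the tips of the shut fingers; the grasp point (between the pads) lies bot.hold_point_z behind it (bot.hold_point_z is the distance from the TCP to the grasp point, in m); z points along the fingers, y is the direction in which the jaws open and shut (so a half turn about z gives the same grasp; the last joint's range is limited). The gripper opens to 88 mm and grips with 3 to 60 N. Pads are 18 mm wide; open, the fingers measure 123 mm over their backs; the gripper's body (75 mm by 187 mm) begins 45 mm behind the grasp point.
Start: joints at [-72.949, 39.483, -11.15, 89.685, 9.013, 51.709, -12.324], TCP at [0.163, 0.603, 0.239] pointing down, gripper open.
Joint ranges: [-172.22, 172.22], [-26.19, 119.32], [-84.43, 86.54], [7.71, 146.69], [-57.33, 237.33], [2.42, 119.75], [-152.13, 152.13]. Speed limits (degrees/s): [147.25, 147.25, 180, 180, 180, 180, 180].

### API

Orientations are given as [roll, pitch, yaw] about the fixed x, y, z axes, in that order (R = Rz(yaw) Ry(pitch) Rx(roll)).
In Python, from plant import bot, viewer gives the robot as it stands. The module is installed in compiled form; this text tells all that it offers.
- The arm moves only by the tool servo_tool, never from a script. Its argument "steps" is a list of rows, each a list of 7 numbers: the shift along the tool's x, y, z in m, then the turn, a rotation vector about the tool's x, y, z in rad, then the opening, from 0 (shut) to 1 (fully open). A call has 1 to 20 rows; each row is the pose to reach, as a shift and turn from the pose commanded when the call began, along the tool's axes at that moment; what a row does not reach only later rows make up. A row lasts 1/10 s, in which the tool goes at most 50 mm and 8.59 degrees, less where a joint would pass 70% of its speed; a pose out of reach is approached as far as the arm can. A call with a gripper value outside its range is refused whole. The fingers move at their own pace and stop on an object; "squeeze" is the grip in N (left out, the last holds). Time passes only in rows, so rows that repeat a pose let the fingers close. It gives the time, the measured TCP pose, the force and the opening at its end, in the units of the state.
- bot.observe(): the state, without advancing time (a new reading comes with each control period).
- viewer.camera(name): name is "side" or "top"; returns a dict with "img" (400x640x3 uint8, blue, green, red), "fx", "fy", "cx", "cy" (pixels), "world_from_camera" (4x4, takes a point from camera to world coordinates). Camera axes: x right, y down, z forward; pixel columns grow to the right and rows downward; lengths in m; the calibration is good to about 2 mm. A picture is of the moment at which its call begins. There is no depth.
- bot.finish_job(): hands the job in, once; it reports no verdict.
The state is a dict: "t": time; "joint_positions": joint angles; "joint_vel": joint speeds; "joint_torque": joint torques, N m; "tool_pos": TCP position; "orientation": TCP orientation; "wrist_force": force on the tool from outside, world axes, zero at the start; "wrist_torque": the same for the moment, N m; "width": finger opening in m.
Only numpy, scipy, OpenCV 4.12 (cv2) and the standard library are available. Lean on these libraries where they do the work, as an engineer would, in place of code of your own. Each camera call takes 0.05 s, during which the arm holds its last target.

## Working session

There is one attempt and no reset: what is moved stays moved. The work goes in short steps, Python scripts to look and compute and a tool call to move; the robot and the scene stay as the last step left them, time stands still between calls to the robot, and variables do not carry over. Pictures are saved under pics/ and viewed, and the job is handed in when it is done.

Besides the shell and the picture viewer there is one more tool, called after "Request:" by a JSON object that holds its "api" and its "payload". servo_tool: Moves the arm, as the interface text tells. Its arguments: {"type":"object","properties":{"steps":{"type":"array"},"squeeze":{"type":"number"}},"required":["steps"]}

```bash
mkdir -p pics; python3 - <<'E'
from plant import bot, viewer
import cv2
print(bot.observe(), bot.hold_point_z)
for n in("side","top"):
    c=viewer.camera(n); cv2.imwrite(f"pics/{n}0.png",c["img"]); print(n,c["fx"],c["fy"],c["cx"],c["cy"],c["world_from_camera"])
E
```

```text
{'t': 0.0, 'joint_positions': array([-72.94987481,  39.53169336, -11.14433779,  89.74441524,
         9.01540671,  51.70929966, -12.32441001]), 'joint_vel': array([-0.02808722, -0.02384599,  0.10226638,  0.01761874,  0.05799305,
       -0.02872332, -0.09131697]), 'joint_torque': array([ 9.20056300e-04, -5.27555287e+01, -1.26615465e+00, -1.53421390e+01,
       -5.24933240e-02,  6.39375765e-03,  1.63236582e-04]), 'tool_pos': array([0.16285939, 0.60276202, 0.23792818]), 'orientation': array([-1.79897199e+02,  1.00920132e-02,  1.64892514e+02]), 'wrist_force': array([0.3855524 , 0.35236606, 0.0966218 ]), 'wrist_torque': array([ 0.07662535, -0.05788968, -0.02902674]), 'width': 0.08824114965381477} 0.0187
side 408.2208186660161 408.2208186660161 325.2660416672906 196.7252710857292 [[-0.99951777 -0.01910089  0.02448232  0.53575737]
 [-0.03081716  0.51339258 -0.85760035  0.67261683]
 [ 0.00381189 -0.85794127 -0.51373364  0.52815768]
 [ 0.          0.          0.          1.        ]]
top 516.0249584031558 516.0249584031558 329.754566298692 194.74806470628081 [[-0.01210829 -0.99461165  0.10296142  0.42198573]
 [-0.99986994  0.01314028  0.00935067 -0.12066144]
 [-0.01065323 -0.10283481 -0.9946414   1.1220845 ]
 [ 0.          0.          0.          1.        ]]
```

View pics/side0.png

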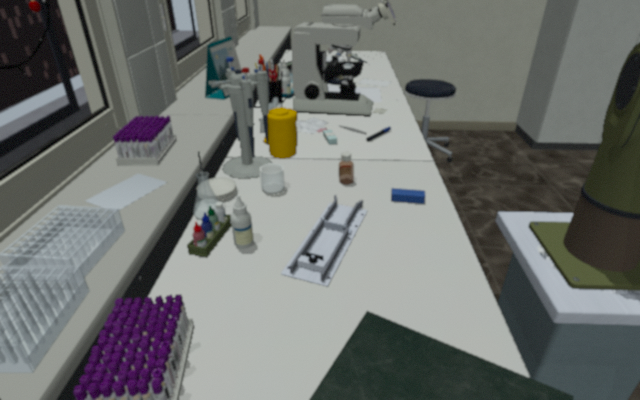

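View pics/top0.png

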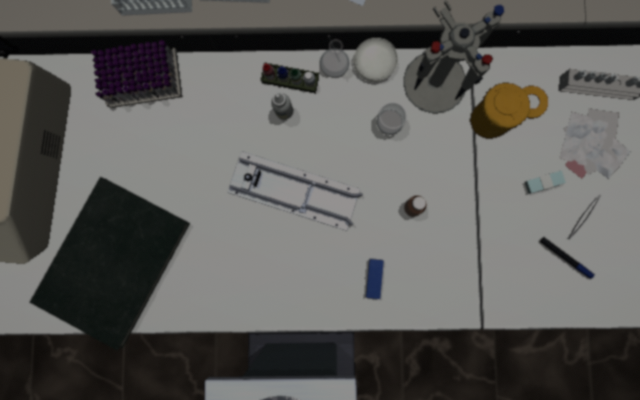

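```bash
python3 - <<'E'
import cv2
i=cv2.imread("pics/top0.png"); cv2.imwrite("pics/top0c.png",cv2.resize(i[140:240,220:370],None,fx=5,fy=5,interpolation=cv2.INTER_CUBIC))
cv2.imwrite("pics/top0d.png",cv2.resize(i[80:310,350:450],None,fx=2.6,fy=2.6,interpolation=cv2.INTER_CUBIC)[:, :])
i=cv2.imread("pics/side0.png"); cv2.imwrite("pics/side0c.png",cv2.resize(i[140:290,225:435],None,fx=3.8,fy=3.8,interpolation=cv2.INTER_CUBIC))
E
```

```text
(no output)
```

View pics/top0c.png

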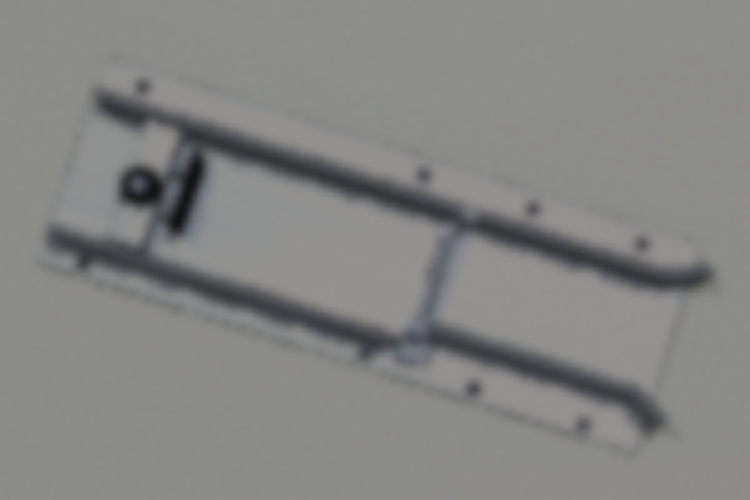

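View pics/top0d.png

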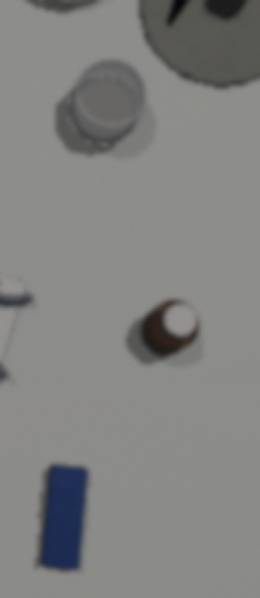

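View pics/side0c.png

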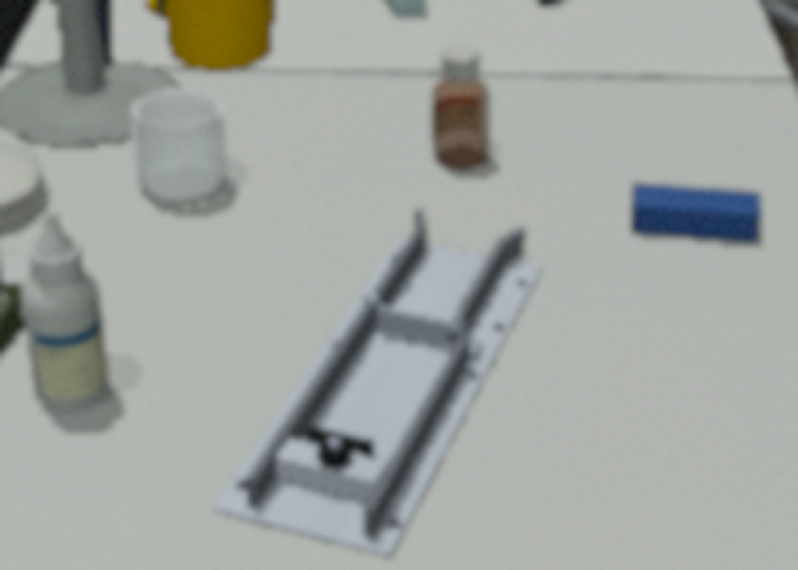

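```bash
python3 - <<'E'
import cv2,numpy as np
i=cv2.imread("pics/top0.png"); c=i[172:232,290:370].astype(float)
c=np.clip((c-40)*2.0,0,255).astype('uint8')
cv2.imwrite("pics/top0e.png",cv2.resize(c,None,fx=10,fy=10,interpolation=cv2.INTER_CUBIC))
i=cv2.imread("pics/side0.png"); c=i[195:240,305:375].astype(float)
c=np.clip((c-40)*1.3,0,255).astype('uint8')
cv2.imwrite("pics/side0e.png",cv2.resize(c,None,fx=11,fy=11,interpolation=cv2.INTER_CUBIC))
E
```

```text
(no output)
```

View pics/top0e.png

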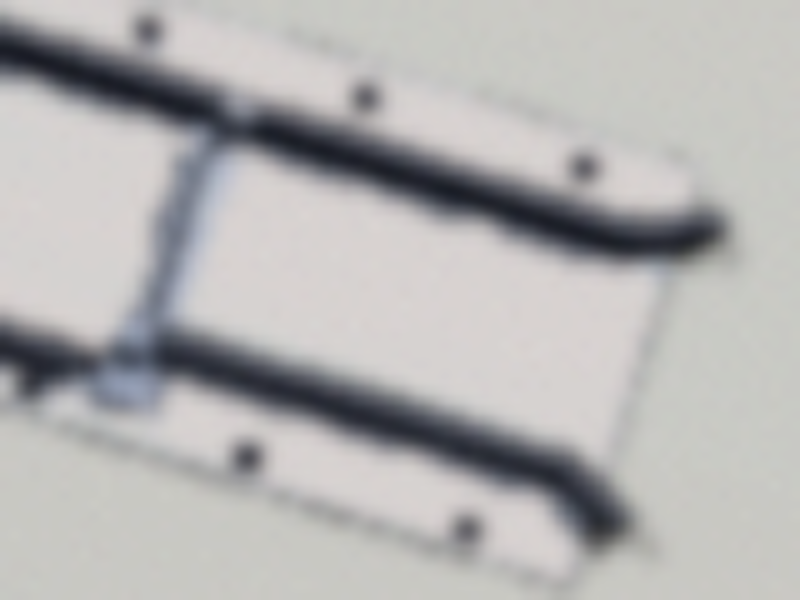

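View pics/side0e.png

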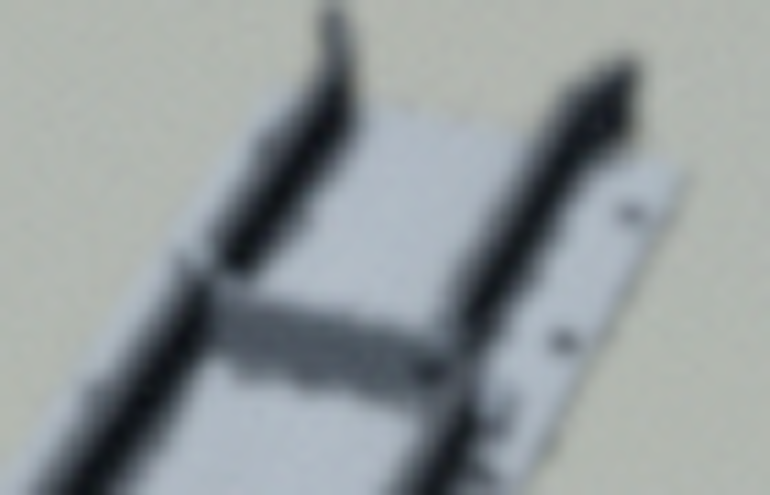

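```bash
cat > h.py <<'E'
import numpy as np
CAM={'side':(408.2208186660161,325.2660416672906,196.7252710857292,np.array([[-0.99951777,-0.01910089,0.02448232,0.53575737],[-0.03081716,0.51339258,-0.85760035,0.67261683],[0.00381189,-0.85794127,-0.51373364,0.52815768],[0,0,0,1]])),
'top':(516.0249584031558,329.754566298692,194.74806470628081,np.array([[-0.01210829,-0.99461165,0.10296142,0.42198573],[-0.99986994,0.01314028,0.00935067,-0.12066144],[-0.01065323,-0.10283481,-0.9946414,1.1220845],[0,0,0,1]]))}
def un(cam,u,v,z):
    f,cx,cy,T=CAM[cam]; d=T[:3,:3]@np.array([(u-cx)/f,(v-cy)/f,1]); o=T[:3,3]
    return o+d*(z-o[2])/d[2]
def crop(cam,u,v,s,ou,ov,z): return un(cam,(u+.5)/s-.5+ou,(v+.5)/s-.5+ov,z)
def pr(cam,P):
    f,cx,cy,T=CAM[cam]; p=T[:3,:3].T@(np.asarray(P)-T[:3,3]); return np.array([cx+f*p[0]/p[2],cy+f*p[1]/p[2]])
E
python3 - <<'E'
from h import *
np.set_printoptions(precision=4,suppress=True)
t=lambda u,v,z:crop('top',u,v,10,290,172,z)
s=lambda u,v,z:crop('side',u,v,11,305,195,z)
for n,p in dict(ua=t(250,130,.022),ub=t(560,225,.022),la=t(200,357,.022),lb=t(540,462,.022),f1=t(225,115,.023),f2=t(140,360,.023),t1=t(718,228,.02),t2=t(612,525,.02)).items(): print(n,p)
print('side: left wall top',s(210,268,.024),s(330,95,.024)); print('right',s(455,320,.024),s(585,90,.024)); print('flap top',s(215,285,.023),s(455,345,.023))
E
python3 - <<'E'
import cv2,numpy as np
i=cv2.imread("pics/top0.png"); 
cv2.imwrite("pics/bt.png",cv2.resize(i[185:225,390:440],None,fx=12,fy=12,interpolation=cv2.INTER_CUBIC))
i=cv2.imread("pics/side0.png")
cv2.imwrite("pics/bs.png",cv2.resize(i[145:195,325:370],None,fx=12,fy=12,interpolation=cv2.INTER_CUBIC))
E
```

```text
ua [ 0.5583 -0.0779  0.022 ]
ub [ 0.5369 -0.1442  0.022 ]
la [ 0.5096 -0.0668  0.022 ]
lb [ 0.4862 -0.1391  0.022 ]
f1 [ 0.5615 -0.0726  0.023 ]
f2 [ 0.509 -0.054  0.023]
t1 [ 0.536  -0.1781  0.02  ]
t2 [ 0.4726 -0.1543  0.02  ]
side: left wall top [ 0.5604 -0.0737  0.024 ] [ 0.5372 -0.1404  0.024 ]
right [ 0.5116 -0.0572  0.024 ] [ 0.4828 -0.1444  0.024 ]
flap top [ 0.5593 -0.0692  0.023 ] [ 0.5117 -0.0501  0.023 ]
```

View pics/bt.png

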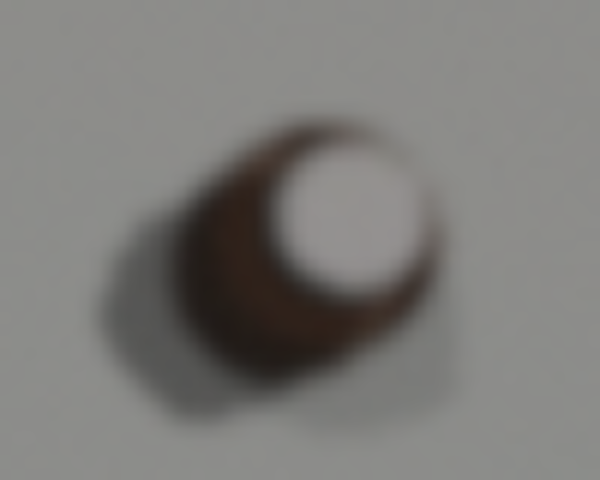

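View pics/bs.png

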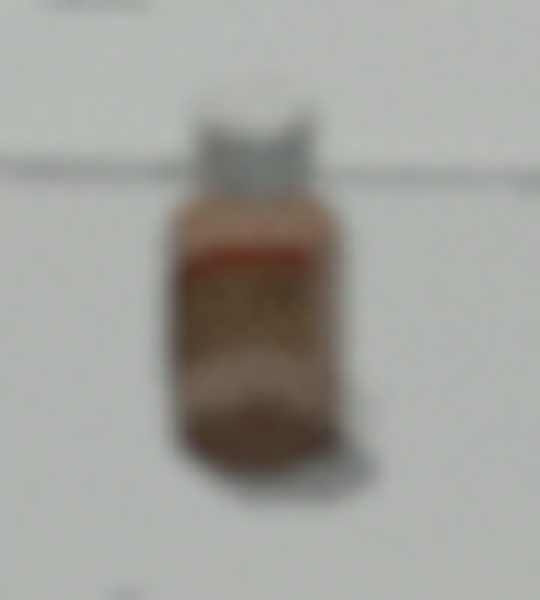

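```bash
python3 - <<'E'
from h import *
np.set_printoptions(precision=4,suppress=True)
b=lambda u,v,z:crop('top',u,v,12,390,185,z)
print('cap',b(350,218,.082)); 
s=lambda u,v,z:crop('side',u,v,12,325,145,z)
print('side left/right base',s(258,472,0), 'body col at z=.04',s(257,320,.04),'cap top',s(258,98,.082))
# project hypotheses
for P in ([.4914+0,-.2835],):
  pass
c=lambda u,v,z:crop('top',u,v,5,220,140,z)
O=np.array([.537,-.0637]);a=np.radians(71.9);R=np.array([[np.cos(a),-np.sin(a)],[np.sin(a),np.cos(a)]])
L=lambda p:(p[:2]-O)@R
for q in [(110,58,.004),(40,265,.004),(635,455,.004),(705,240,.004)]: p=c(*q);print(p,L(p))
print('buf',L(c(203,160,.021)),L(c(178,235,.021)),'blockface',L(c(188,135,.028)),L(c(148,250,.028)))
c=lambda u,v,z:crop('top',u,v,2.6,350,80,z)
print('jar',c(105,105,.06),'mailer',c(40,465,.022),c(85,570,.022))
E
```

```text
cap [ 0.5111 -0.2903  0.082 ]
side left/right base [ 0.5078 -0.2776  0.    ] body col at z=.04 [ 0.5092 -0.2734  0.04  ] cap top [ 0.51   -0.2965  0.082 ]
[0.6367 0.0828 0.004 ] [ 0.1702 -0.0492]
[0.5454 0.1129 0.004 ] [0.1705 0.0469]
[ 0.4593 -0.1456  0.004 ] [-0.102   0.0484]
[ 0.5525 -0.1776  0.004 ] [-0.1034 -0.0501]
buf [ 0.1137 -0.0167] [0.1138 0.0175] blockface [ 0.122  -0.0244] [0.1228 0.0279]
jar [ 0.6877 -0.2391  0.06  ] mailer [ 0.3993 -0.1834  0.022 ] [ 0.3148 -0.218   0.022 ]
```

Request:
{"api": "servo_tool", "payload": {"steps": [[-0.037,-0.027,0,0,0,0.08,1],[-0.074,-0.053,0,0,0,0.16,1],[-0.111,-0.08,0,0,0,0.24,1],[-0.148,-0.106,0,0,0,0.32,1],[-0.185,-0.133,0,0,0,0.4,1],[-0.221,-0.16,0,0,0,0.5,1],[-0.258,-0.186,0,0,0,0.6,1],[-0.295,-0.213,0,0,0,0.7,1],[-0.332,-0.239,0,0,0,0.75,1],[-0.369,-0.266,0,0,0,0.8,1],[-0.369,-0.266,0,0,0,0.8,1],[-0.369,-0.266,0,0,0,0.8,1]], "squeeze": 20}}

```text
t: 1.3
tool_pos: [0.4501, 0.2494, 0.2384]
orientation: [-180.0, -0.0, 118.9]
wrist_force: [-1.1, -0.3, 0.4]
width: 0.088
```

```bash
cat > go.py <<'E'
import sys
from plant import bot
from scipy.spatial.transform import Rotation as Ro
from h import *
np.set_printoptions(precision=4,suppress=True)
s=bot.observe(); R=Ro.from_euler('xyz',s['orientation'],degrees=True)
print(s['t'],s['tool_pos'],s['orientation'],'F',s['wrist_force'],'w',s['width'],'q',s['joint_positions'].round(1))
O=np.array([.537,-.0637]);a=np.radians(71.9);RL=np.array([[np.cos(a),-np.sin(a)],[np.sin(a),np.cos(a)]])
print('tcp in lane',(s['tool_pos'][:2]-O)@RL,'F lane',s['wrist_force'][:2]@RL)
if len(sys.argv)>1:
    v=list(map(float,sys.argv[1:5])); G=Ro.from_euler('xyz',[180,0,v[3]],degrees=True)
    if len(sys.argv)>5: v[:2]=O+RL@np.array(v[:2])
    print('target',v,'shift',R.inv().apply(np.array(v[:3])-s['tool_pos']),'rot',(R.inv()*G).as_rotvec())
E
python3 go.py .510 -.293 .13 71.9
```

```text
1.3 [0.4501 0.2494 0.2384] [-179.9653   -0.0037  118.9079] F [-1.0508 -0.2511  0.3887] w 0.08802888713238356 q [-33.5  31.2  -1.  108.9   0.8  40.   -6.1]
tcp in lane [0.2707 0.1799] F lane [-0.5652  0.9208]
target [0.51, -0.293, 0.13, 71.9] shift [-0.5038 -0.2097  0.1085] rot [-0.0006  0.0002  0.8204]
```

Request:
{"api": "servo_tool", "payload": {"steps": [[-0.036,-0.015,0,0,0,0.06,1],[-0.072,-0.03,0,0,0,0.12,1],[-0.108,-0.045,0,0,0,0.18,1],[-0.144,-0.06,0,0,0,0.24,1],[-0.18,-0.075,0,0,0,0.3,1],[-0.216,-0.09,0,0,0,0.36,1],[-0.252,-0.105,0,0,0,0.42,1],[-0.288,-0.12,0,0,0,0.48,1],[-0.324,-0.135,0,0,0,0.54,1],[-0.36,-0.15,0,0,0,0.6,1],[-0.396,-0.165,0.02,0,0,0.66,1],[-0.432,-0.18,0.05,0,0,0.72,1],[-0.468,-0.195,0.08,0,0,0.78,1],[-0.504,-0.21,0.1,0,0,0.82,1],[-0.504,-0.21,0.105,0,0,0.82,1],[-0.504,-0.21,0.105,0,0,0.82,1]]}}

```text
t: 2.9
tool_pos: [0.511, -0.2901, 0.1323]
orientation: [-179.8, -0.1, 72.2]
wrist_force: [0.1, 0.6, 0.1]
width: 0.0884
```

```bash
cat > snap.py <<'E'
import sys,cv2
from plant import viewer
from h import *
n,cam,x0,y0,x1,y1,s=sys.argv[1:]; x0,y0,x1,y1=map(int,(x0,y0,x1,y1)); s=float(s)
i=viewer.camera(cam)["img"]; cv2.imwrite(f"pics/{n}_full.png",i)
cv2.imwrite(f"pics/{n}.png",cv2.resize(i[y0:y1,x0:x1],None,fx=s,fy=s,interpolation=cv2.INTER_CUBIC))
E
python3 go.py .510 -.293 .028 71.9; python3 snap.py s1 side 290 80 420 200 5;python3 snap.py t1 top 380 150 450 240 6
```

```text
2.9 [ 0.511  -0.2901  0.1323] [-179.8436   -0.1129   72.1687] F [0.1143 0.5937 0.1259] w 0.08840770784765474 q [ 21.5  45.1   6.4 102.   -8.4  33.5  15.2]
tcp in lane [-0.2233 -0.0456] F lane [0.5998 0.0758]
target [0.51, -0.293, 0.028, 71.9] shift [-0.0032  0.0002  0.1043] rot [-0.0027 -0.002   0.0047]
```

View pics/s1.png

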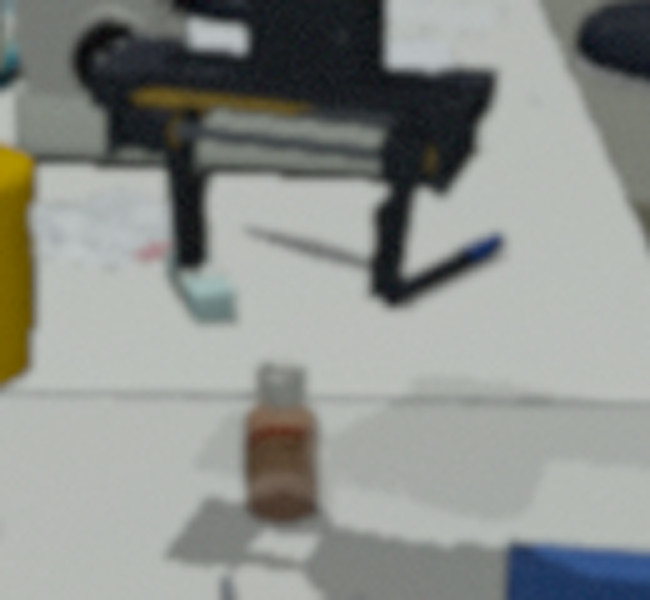

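View pics/t1.png

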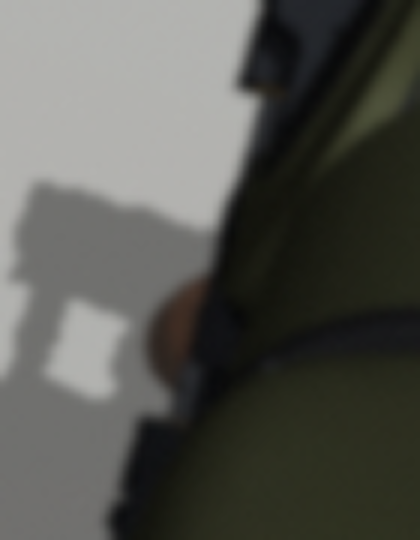

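```bash
python3 - <<'E'
from h import *
print(crop('side',287,281,5,290,80,.132),crop('side',282,470,5,290,80,.03))
E
python3 go.py .510 -.293 .029 71.9
```

```text
[ 0.50915893 -0.28915287  0.132     ] [ 0.50875454 -0.27909581  0.03      ]
3.0 [ 0.512  -0.2891  0.1339] [-179.9795   -0.1343   72.303 ] F [ 0.581   0.8925 -0.2797] w 0.08819066592051306 q [ 21.4  45.    6.3 102.   -8.4  33.5  15.2]
tcp in lane [-0.222  -0.0463] F lane [ 1.0288 -0.2749]
target [0.51, -0.293, 0.029, 71.9] shift [-0.0046 -0.0007  0.1048] rot [-0.0004 -0.0023  0.007 ]
```

Request:
{"api": "servo_tool", "payload": {"steps": [[-0.003,0,0.02,0,0,0,1],[-0.003,0,0.045,0,0,0,1],[-0.003,0,0.07,0,0,0,1],[-0.003,0,0.09,0,0,0,1],[-0.003,0,0.1,0,0,0,1],[-0.003,0,0.104,0,0,0,1],[-0.003,0,0.104,0,0,0,1],[-0.003,0,0.104,0,0,0,1]]}}

```text
t: 3.8
tool_pos: [0.5109, -0.295, 0.0308]
orientation: [179.9, 0.0, 72.1]
wrist_force: [0.6, 0.1, -1.2]
width: 0.0884
```

```bash
python3 go.py .510 -.293 .029 71.9;  python3 snap.py s2 side 300 100 410 220 5
```

```text
3.8 [ 0.5109 -0.295   0.0308] [179.8996   0.006   72.097 ] F [ 0.6372  0.1453 -1.1713] w 0.0883799189625229 q [ 23.1  54.5   4.3 103.7  -9.3  22.1  16.3]
tcp in lane [-0.228 -0.047] F lane [ 0.3361 -0.5605]
target [0.51, -0.293, 0.029, 71.9] shift [ 0.0017 -0.0015  0.0018] rot [0.0018 0.0001 0.0034]
```

View pics/s2.png

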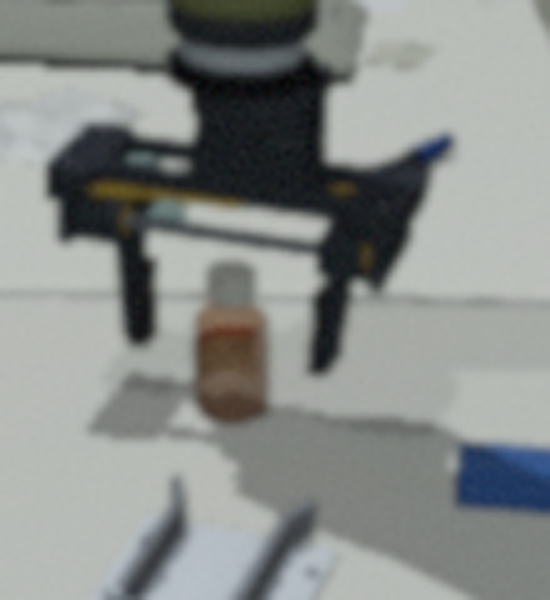

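Request:
{"api": "servo_tool", "payload": {"steps": [[0,0,0,0,0,0,0.5],[0,0,0,0,0,0,0.3],[0,0,0,0,0,0,0.3],[0,0,0,0,0,0,0.3],[0,0,0,0,0,0,0.3],[0,0,0,0,0,0,0.3],[0,0,0,0,0,0,0.3]], "squeeze": 25}}

```text
t: 4.55
tool_pos: [0.5099, -0.295, 0.0297]
orientation: [-180.0, -0.0, 72.1]
wrist_force: [-0.2, -0.4, -0.3]
width: 0.0396
```

```bash
python3 go.py;  python3 snap.py s3 side 300 100 410 220 5
```

```text
4.55 [ 0.5099 -0.295   0.0297] [-179.9856   -0.0035   72.0677] F [-0.2343 -0.3821 -0.3355] w 0.03955546247939731 q [ 23.1  54.6   4.3 103.7  -9.3  22.1  16.3]
tcp in lane [-0.2283 -0.0461] F lane [-0.436  0.104]
```

View pics/s3.png

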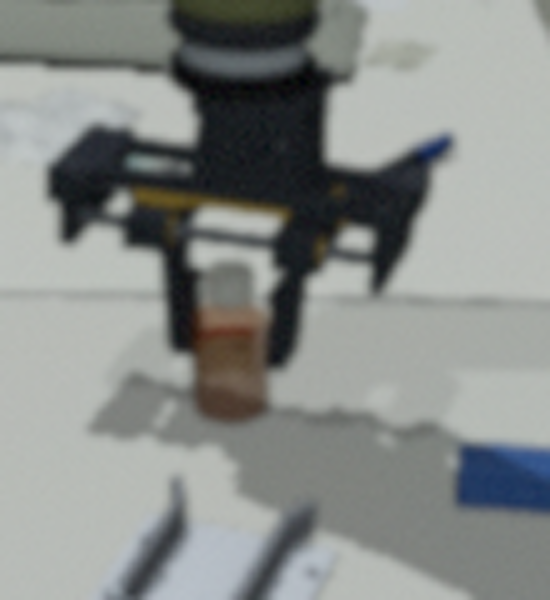

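Request:
{"api": "servo_tool", "payload": {"steps": [[0,0,-0.01,0,0,0,0.3],[0,0,-0.03,0,0,0,0.3],[0,0,-0.055,0,0,0,0.3],[0.015,-0.005,-0.07,0,0,0,0.3],[0.045,-0.014,-0.07,0,0,0,0.3],[0.075,-0.023,-0.07,0,0,0,0.3],[0.105,-0.032,-0.07,0,0,0,0.3],[0.13,-0.04,-0.07,0,0,0.003,0.3],[0.148,-0.045,-0.07,0,0,0.003,0.3],[0.154,-0.046,-0.07,0,0,0.003,0.3],[0.154,-0.046,-0.07,0,0,0.003,0.3],[0.154,-0.046,-0.07,0,0,0.003,0.3]]}}

```text
t: 5.8
tool_pos: [0.5138, -0.1359, 0.1]
orientation: [179.9, 0.1, 71.8]
wrist_force: [-0.8, 0.6, -0.6]
width: 0.0395
```

```bash
python3 go.py -.072 0 .04 71.9 L;  python3 snap.py s4 side 290 110 400 230 5; python3 snap.py t4 top 290 150 390 240 6
```

```text
5.8 [ 0.5138 -0.1359  0.1   ] [179.9418   0.0549  71.8132] F [-0.8117  0.5511 -0.5724] w 0.03952683309924412 q [  5.6  45.4   7.1 112.9 -13.2  22.4   4.6]
tcp in lane [-0.0758 -0.0004] F lane [0.2716 0.9427]
target [np.float64(0.5146312970665874), np.float64(-0.13213713267720043), 0.04, 71.9] shift [ 0.0038 -0.0005  0.06  ] rot [ 0.001   0.001  -0.0015]
```

View pics/s4.png

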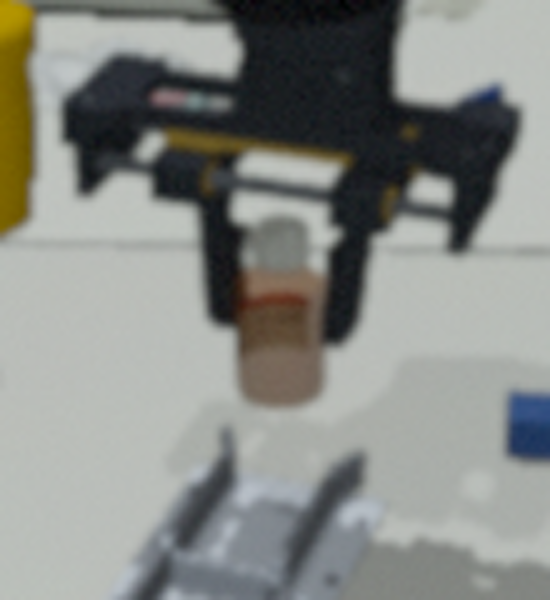

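View pics/t4.png

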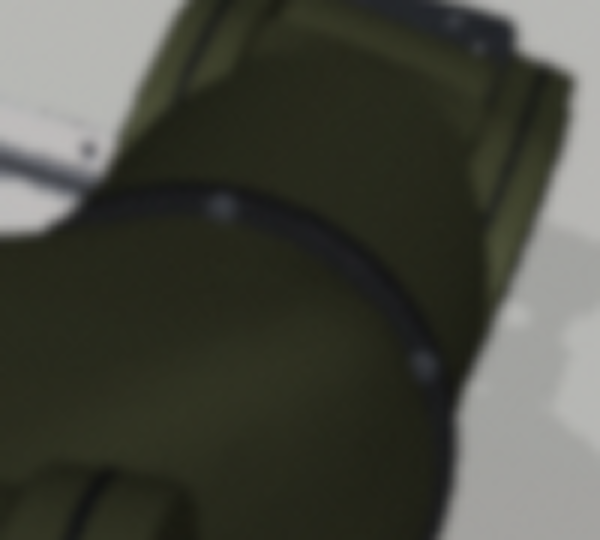

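```bash
python3 - <<'E'
from h import *
for v in (300,403):
  for z in (.071,.08,.09,.1):
    print(v,z,crop('side',281.5,v,5,290,110,z))
O=np.array([.537,-.0637])
print([pr('side',[.5134,-.1365,z]) for z in(.071,.11,.153)], 'meas col',290+281.5/5,'bottom row',110+403/5)
E
```

```text
300 0.071 [ 0.5109533  -0.22187741  0.071     ]
300 0.08 [ 0.51144162 -0.20426762  0.08      ]
300 0.09 [ 0.51198419 -0.1847012   0.09      ]
300 0.1 [ 0.51252676 -0.16513477  0.1       ]
403 0.071 [ 0.51222019 -0.12070219  0.071     ]
403 0.08 [ 0.51268356 -0.10508423  0.08      ]
403 0.09 [ 0.51319842 -0.08773094  0.09      ]
403 0.1 [ 0.51371328 -0.07037765  0.1       ]
[array([345.29366866, 186.71859442]), array([345.80233088, 171.45780479]), array([346.3898267 , 153.83186398])] meas col 346.3 bottom row 190.6
```

Request:
{"api": "servo_tool", "payload": {"steps": [[0.004,0,0.01,0,0,0,0.3],[0.006,0,0.025,0,0,0,0.3],[0.006,0,0.038,0,0,0,0.3],[0.006,0,0.044,0,0,0,0.3],[0.006,0,0.048,0,0,0,0.3],[0.006,0,0.052,0,0,0,0.3],[0.006,0,0.056,0,0,0,0.3],[0.006,0,0.058,0,0,0,0.3],[0.006,0,0.058,0,0,0,0.3]]}}

```text
t: 6.8
tool_pos: [0.5188, -0.1305, 0.0452]
orientation: [179.5, -0.0, 71.8]
wrist_force: [0.1, -0.9, 28.3]
width: 0.0422
```

```bash
python3 go.py -.072 0 .034 71.9 L;  python3 snap.py s5 side 290 140 390 240 6
```

```text
6.8 [ 0.5188 -0.1305  0.0452] [179.5299  -0.0086  71.8053] F [ 0.0887 -0.9136 28.3039] w 0.042153801578390396 q [  6.2  51.1   4.9 113.6 -14.2  15.5   4.8]
tcp in lane [-0.0692 -0.0035] F lane [-0.8408 -0.3681]
target [np.float64(0.5146312970665874), np.float64(-0.13213713267720043), 0.034, 71.9] shift [-0.0028 -0.0035  0.0112] rot [ 0.0082 -0.0001 -0.0017]
```

View pics/s5.png

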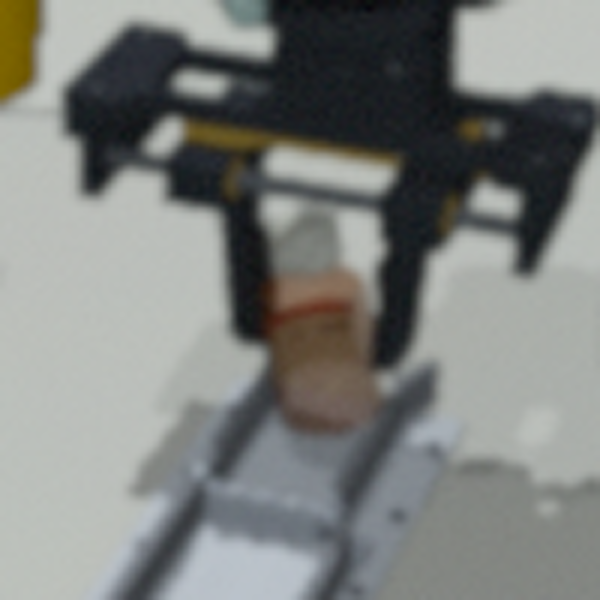

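Request:
{"api": "servo_tool", "payload": {"steps": [[0,0,-0.004,0,0,0,0.3],[0,0,-0.012,0,0,0,0.3],[0,0,-0.022,0,0,0,0.3],[0,0,-0.025,0,0,0,0.3],[0,0,-0.025,0,0,0,0.3],[0,0,-0.025,0,0,0,0.3],[0,0,-0.025,0,0,0,0.3]]}}

```text
t: 7.55
tool_pos: [0.5153, -0.1285, 0.0663]
orientation: [-180.0, -0.0, 71.9]
wrist_force: [1.3, 0.1, 0.4]
width: 0.0419
```

```bash
python3 go.py -.072 0 .034 71.9 L;  python3 snap.py s6 side 300 140 380 230 6.5
```

```text
7.55 [ 0.5153 -0.1285  0.0663] [-179.9562   -0.0017   71.9012] F [1.2748 0.1312 0.4401] w 0.041873058110396454 q [  5.6  48.8   5.8 113.5 -13.9  18.3   4.6]
tcp in lane [-0.0683  0.0005] F lane [ 0.5207 -1.1709]
target [np.float64(0.5146312970665874), np.float64(-0.13213713267720043), 0.034, 71.9] shift [-0.0037  0.0005  0.0323] rot [-0.0008 -0.      0.    ]
```

View pics/s6.png

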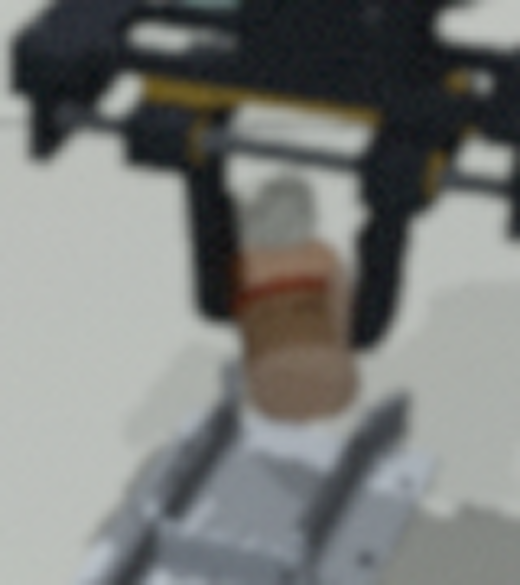

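```bash
python3 - <<'E'
from h import *
O=np.array([.537,-.0637]);a=np.radians(71.9);RL=np.array([[np.cos(a),-np.sin(a)],[np.sin(a),np.cos(a)]])
for z in(.035,.037,.04,.043,.046):
  p=crop('side',302,419,6.5,300,140,z);q=p.copy();q[1]-=.0205; print(z,p,(q[:2]-O)@RL)
# walls in s6 picture: tops 
for uv in [(232,372),(155,540),(405,395),(318,540)]:
  p=crop('side',*uv,6.5,300,140,.024); print(uv,(p[:2]-O)@RL)
# project lane lines into s6
def P(x,y,z):
  w=O+RL@np.array([x,y]); u=pr('side',[*w,z]); return ((u-np.array([300,140])+.5)*6.5-.5).round(0)
for y in(-26,-23,23,26):print(y,P(-.095,y/1e3,.024),P(-.01,y/1e3,.024))
import cv2
im=cv2.imread('pics/s6.png')
for y in(-26,-23,23,26):
  cv2.line(im,tuple(map(int,P(-.095,y/1e3,.024))),tuple(map(int,P(-.006,y/1e3,.024))),(0,0,255),1)
cv2.imwrite('pics/s6o.png',im)
E
```

```text
0.035 [ 0.51084297 -0.11990023  0.035     ] [-0.08103115  0.00103371]
0.037 [ 0.51094401 -0.11668618  0.037     ] [-0.07794475  0.0019362 ]
0.04 [ 0.51109557 -0.1118651   0.04      ] [-0.07331515  0.00328994]
0.043 [ 0.51124714 -0.10704403  0.043     ] [-0.06868556  0.00464367]
0.046 [ 0.5113987  -0.10222295  0.046     ] [-0.06405596  0.0059974 ]
(232, 372) [-0.10096102 -0.0316773 ]
(155, 540) [ 0.01154006 -0.02085238]
(405, 395) [-0.10731339  0.03275795]
(318, 540) [-0.00727192  0.03032337]
-26 [241. 383.] [163. 503.]
-23 [249. 384.] [171. 505.]
23 [370. 407.] [300. 531.]
26 [378. 408.] [308. 533.]
```

View pics/s6o.png

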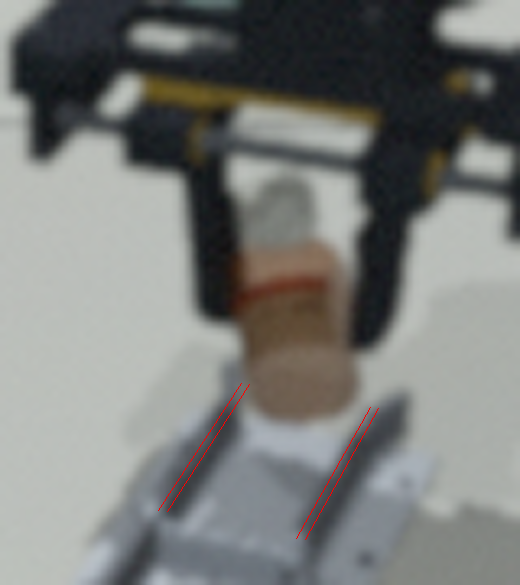

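Request:
{"api": "servo_tool", "payload": {"steps": [[-0.002,0.001,0,-0.03,0,0,0.3],[-0.003,0.0015,0,-0.06,0,0,0.3],[-0.003,0.0015,0,-0.06,0,0,0.3],[-0.003,0.0015,0,-0.06,0,0,0.3]]}}

```text
t: 8.0
tool_pos: [0.516, -0.1319, 0.0665]
orientation: [176.6, -0.0, 71.9]
wrist_force: [0.4, -0.4, -0.5]
width: 0.0418
```

```bash
python3 go.py -.072 0 .034 71.9 L;  python3 snap.py s7 side 300 140 380 230 6.5; python3 - <<'E'
from h import *
import cv2
O=np.array([.537,-.0637]);a=np.radians(71.9);RL=np.array([[np.cos(a),-np.sin(a)],[np.sin(a),np.cos(a)]])
def P(x,y,z):
  w=O+RL@np.array([x,y]); u=pr('side',[*w,z]); return tuple(map(int,((u-np.array([300,140])+.5)*6.5-.5)))
im=cv2.imread('pics/s7.png')
t=np.linspace(0,6.3,60)
for z0 in(.037,.097,):
  cv2.polylines(im,[np.array([P(-.076+.0205*np.cos(k),.0205*np.sin(k),z0) for k in t])],True,(0,255,0),1)
cv2.imwrite('pics/s7o.png',im)
E
```

```text
8.0 [ 0.516  -0.1319  0.0665] [176.6123  -0.0078  71.897 ] F [ 0.4294 -0.409  -0.4751] w 0.04180509536767623 q [  6.2  48.2   4.7 116.6 -14.3  12.3   5. ]
tcp in lane [-0.0713 -0.0012] F lane [-0.2553 -0.5352]
target [np.float64(0.5146312970665874), np.float64(-0.13213713267720043), 0.034, 71.9] shift [-0.0007 -0.0031  0.0324] rot [ 0.0591 -0.0001 -0.0001]
```

View pics/s7o.png

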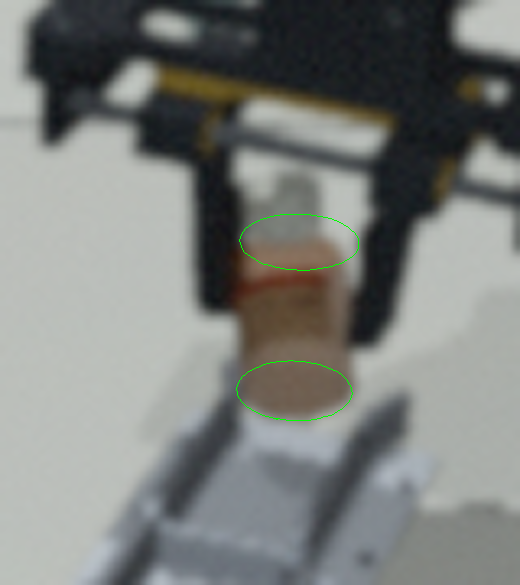

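Request:
{"api": "servo_tool", "payload": {"steps": [[0,0.0002,0.005,0,0,0,0.3],[0,-0.0001,0.01,0,0,0,0.3],[0,-0.0003,0.014,0,0,0,0.3],[0,-0.0005,0.018,0,0,0,0.3],[0,-0.0005,0.018,0,0,0,0.3]]}}

```text
t: 8.55
tool_pos: [0.5165, -0.1321, 0.0482]
orientation: [176.6, -0.0, 71.9]
wrist_force: [-0.6, 0.1, -1.1]
width: 0.042
```

```bash
python3 go.py;  python3 snap.py s8 side 300 140 380 230 6.5
```

```text
8.55 [ 0.5165 -0.1321  0.0482] [176.5929  -0.0023  71.8929] F [-0.602   0.053  -1.1009] w 0.042013596157543485 q [  6.7  50.2   4.  116.7 -14.4  10.1   5.2]
tcp in lane [-0.0714 -0.0018] F lane [-0.1366  0.5887]
```

View pics/s8.png

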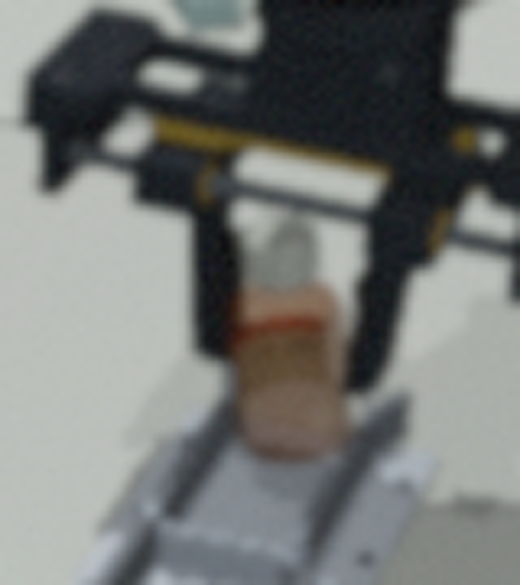

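Request:
{"api": "servo_tool", "payload": {"steps": [[0,-0.0001,0.002,0,0,0,0.3],[0,-0.0003,0.004,0,0,0,0.3],[0,-0.0004,0.006,0,0,0,0.3],[0,-0.0004,0.006,0,0,0,0.3]]}}

```text
t: 9.0
tool_pos: [0.5175, -0.1331, 0.0456]
orientation: [176.4, -0.0, 71.8]
wrist_force: [-2.6, 0.1, 28.2]
width: 0.0427
```

```bash
python3 go.py
```

```text
9.0 [ 0.5175 -0.1331  0.0456] [176.3577  -0.0024  71.8336] F [-2.5719  0.0513 28.178 ] w 0.04268230356709632 q [  6.8  50.5   3.8 116.7 -14.5   9.5   5.2]
tcp in lane [-0.072 -0.003] F lane [-0.7503  2.4606]
```

```bash
python3 snap.py s9 side 300 140 380 230 6.5
```

```text
(no output)
```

View pics/s9.png

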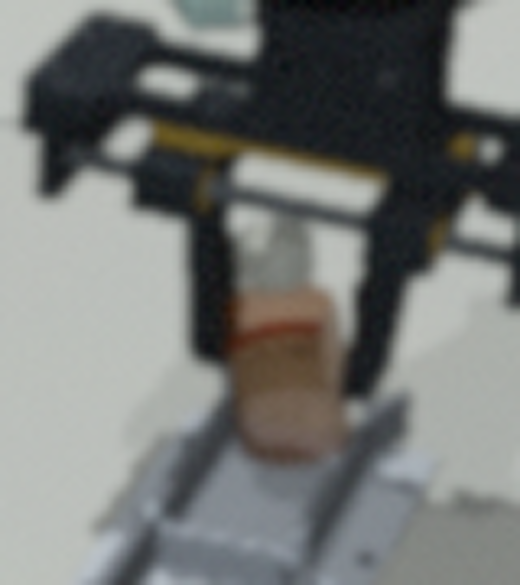

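```bash
cat > ov.py <<'E'
import sys,cv2
from h import *
O=np.array([.537,-.0637]);a=np.radians(71.9);RL=np.array([[np.cos(a),-np.sin(a)],[np.sin(a),np.cos(a)]])
# name out x y z
n,o=sys.argv[1:3]; X,Y,Z=map(float,sys.argv[3:6])
S=10;u0,v0,u1,v1=325,170,370,225
im=cv2.resize(cv2.imread(f'pics/{n}_full.png')[v0:v1,u0:u1],None,fx=S,fy=S,interpolation=cv2.INTER_CUBIC)
im=np.clip((im.astype(float)-30)*1.4,0,255).astype('uint8')
def P(x,y,z):
  w=O+RL@np.array([x,y]); u=pr('side',[*w,z]); return tuple(map(int,((u-np.array([u0,v0])+.5)*S-.5)))
t=np.linspace(0,6.3,60)
for z0 in(Z,Z+.055): cv2.polylines(im,[np.array([P(X+.0205*np.cos(k),Y+.0205*np.sin(k),z0) for k in t])],True,(0,200,0),1)
for y in(-26,-23,23,26): cv2.line(im,P(-.095,y/1e3,.024),P(-.006,y/1e3,.024),(0,0,255),1)
cv2.imwrite(f'pics/{o}.png',im)
E
python3 ov.py s9 s9o -.076 0 .024
```

```text
(no output)
```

View pics/s9o.png

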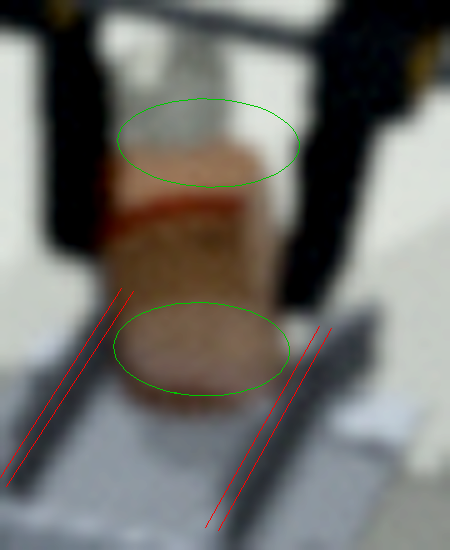

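Request:
{"api": "servo_tool", "payload": {"steps": [[0,0.0004,-0.008,0,0,0,0.3],[0,0.0012,-0.02,0,0,0,0.3],[0,0.002,-0.035,0,0,0,0.3],[-0.02,0.002,-0.035,0.03,0,0,0.3],[-0.045,0.002,-0.035,0.06,0,0,0.3],[-0.07,0.002,-0.035,0.06,0,0,0.3],[-0.09,0.002,-0.035,0.06,0,0,0.3],[-0.1,0.002,-0.035,0.06,0,0,0.3],[-0.1,0.002,-0.035,0.06,0,0,0.3],[-0.1,0.002,-0.035,0.06,0,0,0.3]]}}

```text
t: 10.05
tool_pos: [0.4858, -0.2259, 0.0778]
orientation: [-180.0, -0.1, 72.0]
wrist_force: [0.2, 1.0, -0.6]
width: 0.0424
```

```bash
python3 go.py; python3 snap.py s10 side 310 110 390 210 6
```

```text
10.05 [ 0.4858 -0.2259  0.0778] [-179.9908   -0.0686   71.9537] F [ 0.1591  0.9842 -0.6413] w 0.042368002435577645 q [ 17.3  47.7   4.6 112.5 -10.2  20.1  11.9]
tcp in lane [-0.1701 -0.0017] F lane [0.9849 0.1545]
```

View pics/s10.png

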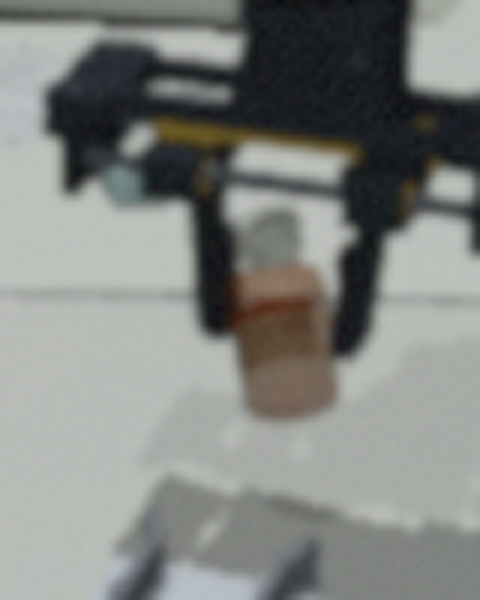

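Request:
{"api": "servo_tool", "payload": {"steps": [[0,0,0.01,0,0,0,0.3],[0,0,0.025,0,0,0,0.3],[0,0,0.038,0,0,0,0.3],[0,0,0.046,0,0,0,0.3],[0,0,0.05,0,0,0,0.3],[0,0,0.052,0,0,0,0.3],[0,0,0.052,0,0,0,0.3]]}}

```text
t: 10.8
tool_pos: [0.4837, -0.2263, 0.0256]
orientation: [-179.8, -0.0, 71.9]
wrist_force: [-0.7, -0.7, -0.0]
width: 0.0407
```

```bash
python3 go.py
```

```text
10.8 [ 0.4837 -0.2263  0.0256] [-179.7965   -0.0297   71.8976] F [-0.6658 -0.7378 -0.0301] w 0.040730624670596544 q [ 18.2  53.1   3.2 113.1 -10.6  14.2  12.4]
tcp in lane [-0.1711  0.0002] F lane [-0.9081  0.4037]
```

Request:
{"api": "servo_tool", "payload": {"steps": [[0,0,0,0,0,0,0.7],[0,0,0,0,0,0,0.7],[0,0,0,0,0,0,0.7],[0,0,-0.003,0,0,0,0.7],[0,0,-0.004,0,0,0,0.7]]}}

```text
t: 11.3
tool_pos: [0.4857, -0.2273, 0.03]
orientation: [180.0, 0.0, 71.9]
wrist_force: [-0.2, -0.5, -0.0]
width: 0.0616
```

```bash
python3 go.py; python3 snap.py s11 side 310 110 390 210 6
```

```text
11.3 [ 0.4857 -0.2273  0.03  ] [179.963    0.0017  71.8962] F [-0.185  -0.5149 -0.0238] w 0.06157831588712861 q [ 18.2  52.7   3.3 113.  -10.6  14.6  12.3]
tcp in lane [-0.1714 -0.0021] F lane [-0.5469  0.0159]
```

View pics/s11.png

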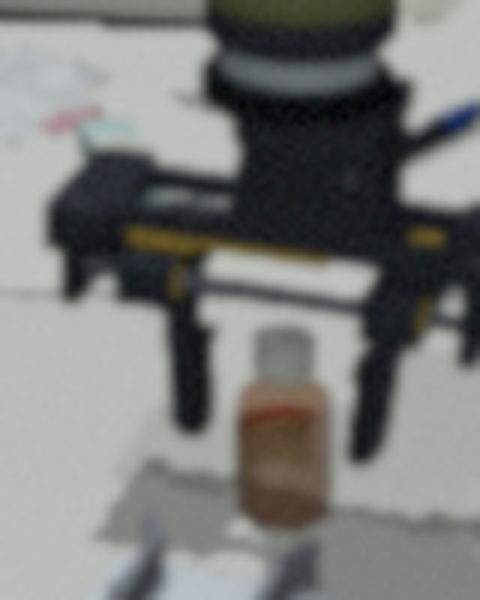

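```bash
python3 - <<'E'
from h import *
p=crop('side',284,525,6,310,110,0); q=p.copy(); q[1]-=.0205;print(q)
O=np.array([.537,-.0637]);a=np.radians(71.9);RL=np.array([[np.cos(a),-np.sin(a)],[np.sin(a),np.cos(a)]])
print((q[:2]-O)@RL)
# original bottle estimate same way vs TCP grasp
E
python3 - <<'E'
import sys; sys.path.insert(0,'.')
from h import *
import cv2
O=np.array([.537,-.0637]);a=np.radians(71.9);RL=np.array([[np.cos(a),-np.sin(a)],[np.sin(a),np.cos(a)]])
im=cv2.imread('pics/s11.png')
def P(w,z):
  u=pr('side',[*w,z]); return tuple(map(int,((u-np.array([310,110])+.5)*6-.5)))
t=np.linspace(0,6.3,60)
for off,c in((0,(0,200,0)),(-.007,(200,0,0))):
 w0=np.array([.4845,-.2265])+RL@np.array([off,0])
 for z0 in(0,.055): cv2.polylines(im,[np.array([P(w0+.0205*np.array([np.cos(k),np.sin(k)]),z0) for k in t])],True,c,1)
cv2.imwrite('pics/s11o.png',im)
E
```

```text
[ 0.48128676 -0.2307704   0.        ]
[-0.17611183  0.00105148]
```

View pics/s11o.png

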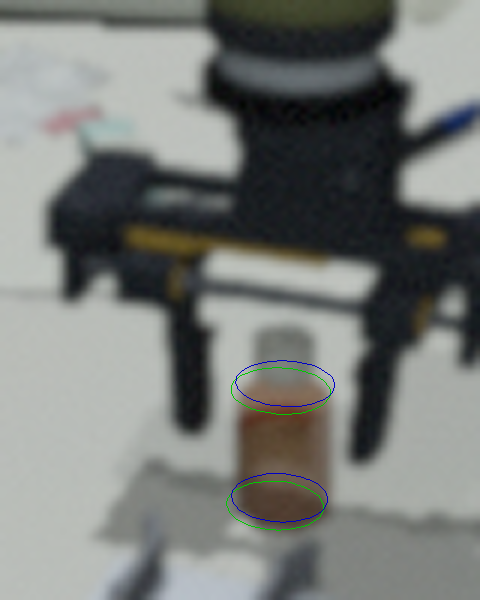

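Request:
{"api": "servo_tool", "payload": {"steps": [[-0.003,0,0,0,0,0,0.7],[-0.004,0,0,0,0,0,0.6],[-0.004,0,0,0,0,0,0.3],[-0.004,0,0,0,0,0,0.3],[-0.004,0,0,0,0,0,0.3],[-0.004,0,0,0,0,0,0.3],[-0.004,0,0,0,0,0,0.3]], "squeeze": 25}}

```text
t: 12.05
tool_pos: [0.4841, -0.2309, 0.0297]
orientation: [-180.0, -0.0, 71.9]
wrist_force: [-0.6, -0.3, 0.7]
width: 0.0389
```

```bash
for k in 1 2 3; do python3 go.py|head -2; done; python3 snap.py s12 side 310 110 390 210 6; python3 go.py;  python3 - <<'E'
import sys; sys.path.insert(0,'.')
from h import *
import cv2
im=cv2.imread('pics/s12.png')
def P(w,z):
  u=pr('side',[*w,z]); return tuple(map(int,((u-np.array([310,110])+.5)*6-.5)))
t=np.linspace(0,6.3,60)
w0=np.array([.484,-.2300])
for z0 in(0,.055): cv2.polylines(im,[np.array([P(w0+.0205*np.array([np.cos(k),np.sin(k)]),z0) for k in t])],True,(0,200,0),1)
cv2.imwrite('pics/s12o.png',im)
E
```

```text
12.05 [ 0.4841 -0.2309  0.0297] [-179.9942   -0.0054   71.8993] F [-0.6478 -0.2869  0.744 ] w 0.03890017728955939 q [ 18.6  52.7   3.3 112.9 -10.4  14.7  12.6]
tcp in lane [-0.1753 -0.0017] F lane [-0.474   0.5266]
12.05 [ 0.4841 -0.2309  0.0297] [-179.9942   -0.0054   71.8993] F [-0.6478 -0.2869  0.744 ] w 0.03890017728955939 q [ 18.6  52.7   3.3 112.9 -10.4  14.7  12.6]
tcp in lane [-0.1753 -0.0017] F lane [-0.474   0.5266]
12.05 [ 0.4841 -0.2309  0.0297] [-179.9942   -0.0054   71.8993] F [-0.6478 -0.2869  0.744 ] w 0.03890017728955939 q [ 18.6  52.7   3.3 112.9 -10.4  14.7  12.6]
tcp in lane [-0.1753 -0.0017] F lane [-0.474   0.5266]
12.1 [ 0.4842 -0.2309  0.0297] [-179.998    -0.0064   71.8989] F [ 0.0403 -0.5213  0.4629] w 0.03826999552537587 q [ 18.6  52.7   3.3 112.9 -10.4  14.6  12.6]
tcp in lane [-0.1753 -0.0017] F lane [-0.483  -0.2002]
```

View pics/s12o.png

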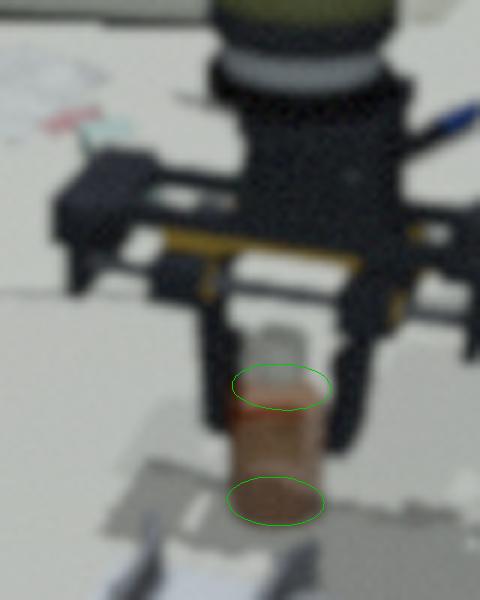

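Request:
{"api": "servo_tool", "payload": {"steps": [[0,0,-0.01,0,0,0,0.3],[0,0,-0.03,0,0,0,0.3],[0,0,-0.045,0,0,0,0.3],[0.02,-0.001,-0.05,0,0,0,0.3],[0.05,-0.001,-0.05,0,0,0,0.3],[0.08,-0.001,-0.05,0,0,0,0.3],[0.1,-0.001,-0.05,0,0,0,0.3],[0.1,-0.001,-0.05,0,0,0,0.3],[0.1,-0.001,-0.05,0,0,0,0.3]]}}

```text
t: 13.0
tool_pos: [0.5144, -0.1359, 0.0802]
orientation: [180.0, 0.0, 71.9]
wrist_force: [0.9, -0.3, -1.1]
width: 0.0387
```

```bash
python3 go.py; python3 snap.py s13 side 310 110 390 210 6; python3 go.py;  cat > ov2.py <<'E'
import sys,cv2
from h import *
n=sys.argv[1]; wx,wy,zb=map(float,sys.argv[2:5]); u0,v0,S=map(float,sys.argv[5:8])
O=np.array([.537,-.0637]);a=np.radians(71.9);RL=np.array([[np.cos(a),-np.sin(a)],[np.sin(a),np.cos(a)]])
im=cv2.imread(f'pics/{n}.png')
def P(w,z):
  u=pr('side',[*w,z]); return tuple(map(int,((u-np.array([u0,v0])+.5)*S-.5)))
t=np.linspace(0,6.3,60); w0=np.array([wx,wy])
for z0,r in((zb,.0205),(zb+.055,.0205),(zb+.082,.012)): cv2.polylines(im,[np.array([P(w0+r*np.array([np.cos(k),np.sin(k)]),z0) for k in t])],True,(0,200,0),1)
for y in(-26,-23,23,26): cv2.line(im,P(O+RL@np.array([-.095,y/1e3]),.024),P(O+RL@np.array([-.006,y/1e3]),.024),(0,0,255),1)
cv2.imwrite(f'pics/{n}o.png',im)
E
python3 - <<'E'
import subprocess
from plant import bot
s=bot.observe()['tool_pos']; subprocess.run(['python3','ov2.py','s13',str(s[0]),str(s[1]),str(s[2]-.0297),'310','110','6'])
E
```

```text
13.0 [ 0.5144 -0.1359  0.0802] [179.9612   0.0247  71.934 ] F [ 0.936  -0.2882 -1.0839] w 0.03869053752978414 q [  6.1  47.4   6.2 113.2 -13.4  20.    4.9]
tcp in lane [-0.0757 -0.0009] F lane [ 0.0168 -0.9792]
13.05 [ 0.514  -0.1369  0.0801] [179.9702   0.0585  71.8275] F [-0.2391 -0.1344 -0.309 ] w 0.039017253621042254 q [  6.2  47.4   6.3 113.2 -13.4  20.    4.9]
tcp in lane [-0.0767 -0.0009] F lane [-0.202   0.1855]
```

View pics/s13o.png

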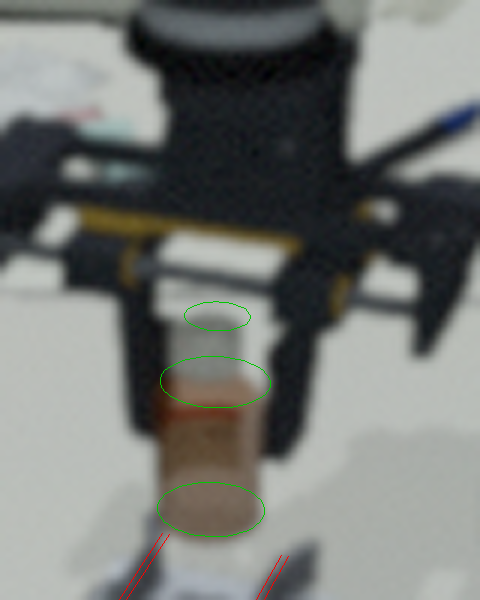

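Request:
{"api": "servo_tool", "payload": {"steps": [[0,0,0.008,0,0,0,0.3],[0,0,0.018,0,0,0,0.3],[0,0,0.024,0,0,0,0.3],[0,0,0.028,0,0,0,0.3],[0,0,0.03,0,0,0,0.3],[0,0,0.03,0,0,0,0.3]]}}

```text
t: 13.65
tool_pos: [0.5146, -0.1359, 0.0494]
orientation: [180.0, 0.0, 71.9]
wrist_force: [2.2, -0.9, -1.6]
width: 0.0384
```

```bash
python3 go.py; python3 snap.py s14 side 310 130 390 230 6;
python3 - <<'E'
import subprocess
from plant import bot
s=bot.observe()['tool_pos']; subprocess.run(['python3','ov2.py','s14',str(s[0]),str(s[1]),str(s[2]-.0297),'310','130','6'])
E
```

```text
13.65 [ 0.5146 -0.1359  0.0494] [179.9734   0.0044  71.8815] F [ 2.159  -0.8804 -1.5735] w 0.03839300896179734 q [  6.8  50.6   5.  113.6 -13.8  16.3   5.2]
tcp in lane [-0.0755 -0.0011] F lane [-0.1661 -2.3257]
```

View pics/s14o.png

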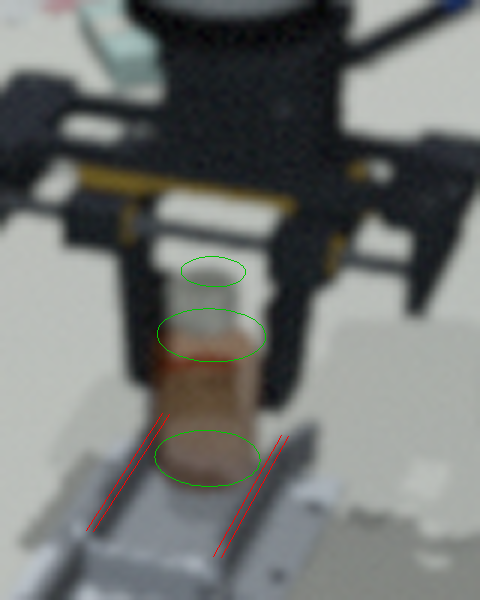

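Request:
{"api": "servo_tool", "payload": {"steps": [[0,0.0005,0.003,0,0,0,0.3],[0,0.0005,0.006,0,0,0,0.3],[0,0.0005,0.009,0,0,0,0.3],[0,0.0005,0.012,0,0,0,0.3],[0,0.0005,0.013,0,0,0,0.3],[0,0.0005,0.013,0,0,0,0.3]]}}

```text
t: 14.3
tool_pos: [0.5148, -0.1357, 0.0365]
orientation: [-180.0, -0.0, 71.9]
wrist_force: [0.0, -1.0, -1.0]
width: 0.0383
```

```bash
python3 go.py
```

```text
14.3 [ 0.5148 -0.1357  0.0365] [-179.9927   -0.004    71.8956] F [ 0.0459 -1.0262 -0.986 ] w 0.03833630432747254 q [  7.1  52.    4.5 113.6 -14.   14.9   5.3]
tcp in lane [-0.0754 -0.0012] F lane [-0.9612 -0.3624]
```

Request:
{"api": "servo_tool", "payload": {"steps": [[0,0,0.001,0,0,0,0.3],[0,0,0.002,0,0,0,0.3],[0,0,0.0025,0,0,0,0.3],[0,0,0.0025,0,0,0,0.3]]}}

```text
t: 14.7
tool_pos: [0.5148, -0.1357, 0.0342]
orientation: [-180.0, -0.0, 71.9]
wrist_force: [1.3, -0.3, -0.6]
width: 0.0385
```

```bash
python3 go.py;python3 snap.py s15 side 310 140 390 230 6;
```

```text
14.7 [ 0.5148 -0.1357  0.0342] [-179.998    -0.0032   71.8961] F [ 1.3001 -0.3184 -0.6273] w 0.038515323191122726 q [  7.2  52.2   4.4 113.6 -14.   14.7   5.3]
tcp in lane [-0.0754 -0.0012] F lane [ 0.1013 -1.3347]
```

View pics/s15.png

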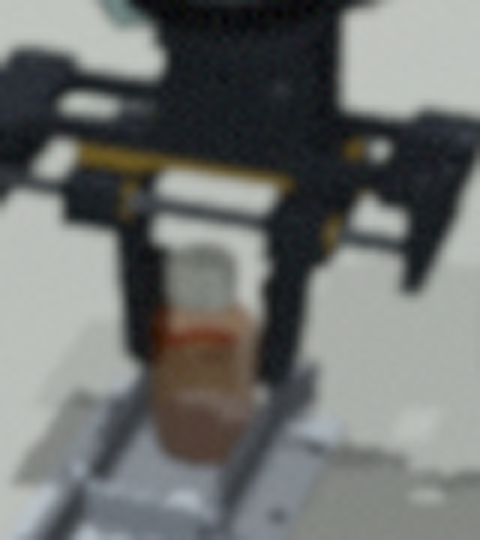

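Request:
{"api": "servo_tool", "payload": {"steps": [[0,0,0.0005,0,0,0,0.3],[0,0,0.0005,0,0,0,0.3],[0,0,0.0005,0,0,0,0.3],[0.004,0,0.0005,0,0,0,0.3],[0.009,0,0.0005,0,0,0,0.3],[0.015,0,0.0005,0,0,0,0.3],[0.021,0,0.0005,0,0,0,0.3],[0.027,0,0.0005,0,0,0,0.3],[0.033,0,0.0005,0,0,0,0.3],[0.038,0,0.0005,0,0,0,0.3],[0.042,0,0.0005,0,0,0,0.3],[0.042,0,0.0005,0,0,0,0.3]]}}

```text
t: 15.95
tool_pos: [0.5283, -0.095, 0.0338]
orientation: [180.0, -0.0, 72.0]
wrist_force: [2.3, 0.8, 0.1]
width: 0.0391
```

```bash
python3 go.py;python3 snap.py s16 side 300 150 390 240 6;
```

```text
15.95 [ 0.5283 -0.095   0.0338] [179.9729  -0.0309  71.9516] F [2.3015 0.8359 0.133 ] w 0.03908787032999082 q [  2.3  52.4   5.1 112.9 -15.6  15.3   2.4]
tcp in lane [-0.0325 -0.0015] F lane [ 1.5096 -1.928 ]
```

View pics/s16.png

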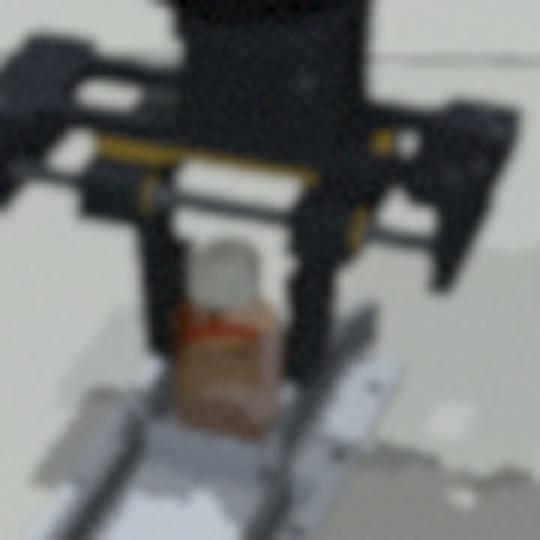

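```bash
python3 ov2.py s16 .5278 -.0953 .004 300 150 6; python3 ov2.py s15 .5143 -.136 .004 310 140 6; python3 -c "
import cv2,numpy as np
a=cv2.imread('pics/s16o.png');b=cv2.imread('pics/s15o.png');b=cv2.resize(b,(480,540));cv2.imwrite('pics/cmp.png',np.hstack([b,a])[200:500,100:900])"
```

```text
(no output)
```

View pics/cmp.png

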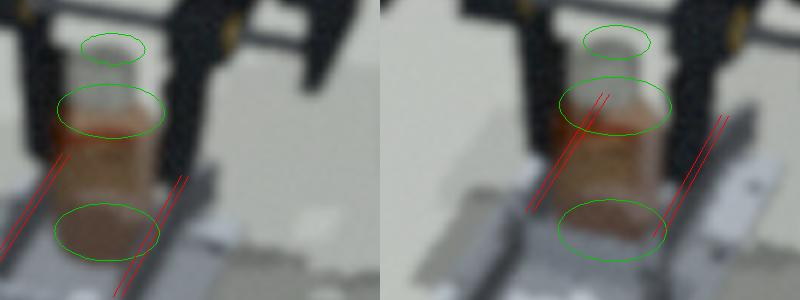

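Request:
{"api": "servo_tool", "payload": {"steps": [[0.004,0,0,0,0,0,0.3],[0.008,0,0,0,0,0,0.3],[0.011,0,0,0,0,0,0.3],[0.014,0,0,0,0,0,0.3],[0.017,0,0,0,0,0,0.3],[0.02,0,0,0,0,0,0.3],[0.023,0,0,0,0,0,0.3],[0.026,0,0,0,0,0,0.3]]}}

```text
t: 16.8
tool_pos: [0.5352, -0.0746, 0.0343]
orientation: [179.9, 0.2, 71.7]
wrist_force: [-2.0, -7.7, 6.1]
width: 0.039
```

```bash
python3 go.py;python3 snap.py s17 side 300 150 390 240 6;
```

```text
16.8 [ 0.5352 -0.0746  0.0343] [179.9498   0.239   71.7095] F [-2.0227 -7.7012  6.0576] w 0.0389910027867276 q [ -0.6  52.5   5.9 112.3 -16.5  15.9   0.6]
tcp in lane [-0.0109 -0.0016] F lane [-7.9485 -0.47  ]
```

View pics/s17.png

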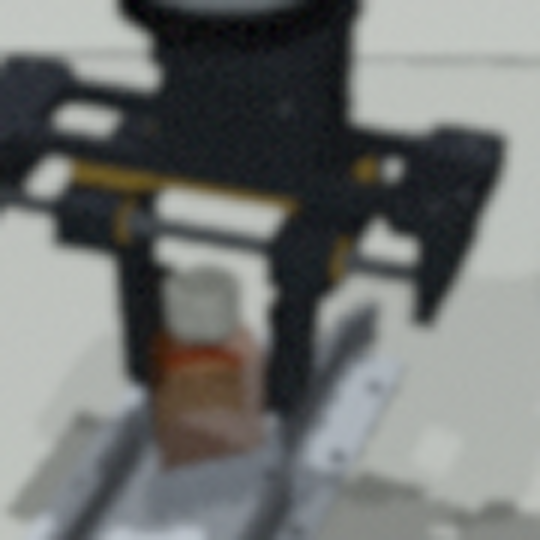

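```bash
python3 ov2.py s17 .5350 -.0745 .004 300 150 6; python3 -c "
import cv2
b=cv2.imread('pics/s17o.png');cv2.imwrite('pics/cmp.png',cv2.resize(b[230:500,100:320],None,fx=2,fy=2))"
```

```text
(no output)
```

View pics/cmp.png

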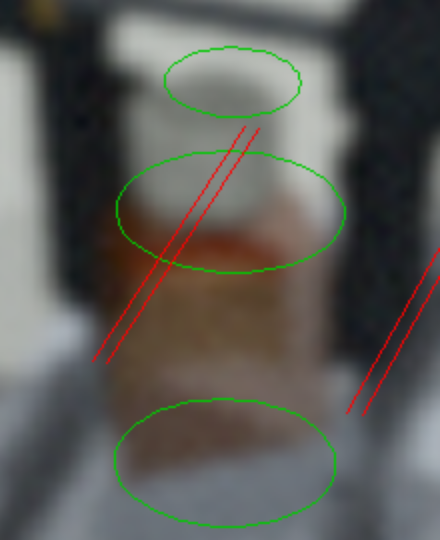

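Request:
{"api": "servo_tool", "payload": {"steps": [[-0.004,0,0,0,0,0,0.3],[-0.01,0,0,0,0,0,0.3],[-0.016,0,0,0,0,0,0.3],[-0.022,0,0,0,0,0,0.3],[-0.026,0,0,0,0,0,0.3],[-0.026,0,0,0,0,0,0.3],[-0.026,0,0,0,0,0,0.55],[-0.026,0,0,0,0,0,0.6],[-0.026,0,0,0,0,0,0.6],[-0.026,0,0.002,0,0,0,0.6],[-0.026,0,0.004,0,0,0,0.6],[-0.026,0,0.0045,0,0,0,0.6]]}}

```text
t: 18.05
tool_pos: [0.5275, -0.0957, 0.0289]
orientation: [-180.0, 0.0, 71.9]
wrist_force: [0.2, -0.3, 0.4]
width: 0.053
```

```bash
python3 go.py;python3 snap.py s18 side 300 150 390 240 6; python3 ov2.py s18 .5278 -.0953 .004 300 150 6
```

```text
18.05 [ 0.5275 -0.0957  0.0289] [-179.9527    0.0061   71.8992] F [ 0.1738 -0.2766  0.409 ] w 0.053015644570662684 q [  2.4  52.9   4.9 113.  -15.7  14.8   2.5]
tcp in lane [-0.0334 -0.0009] F lane [-0.2089 -0.2511]
```

View pics/s18o.png

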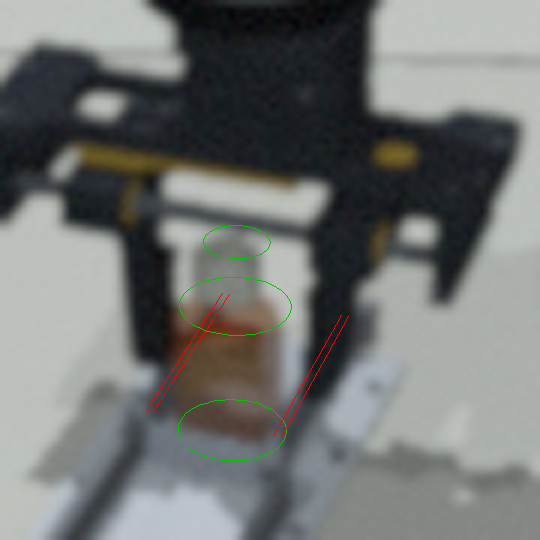

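Request:
{"api": "servo_tool", "payload": {"steps": [[-0.003,0.0015,0,0,0,0,0.6],[-0.003,0.0015,0,0,0,0,0.45],[-0.003,0.0015,0,0,0,0,0.3],[-0.003,0.0015,0,0,0,0,0.3],[-0.003,0.0015,0,0,0,0,0.3],[-0.003,0.0015,0,0,0,0,0.3]], "squeeze": 50}}

```text
t: 18.7
tool_pos: [0.5284, -0.0992, 0.0293]
orientation: [180.0, 0.0, 71.9]
wrist_force: [0.0, -0.4, 0.2]
width: 0.0365
```

```bash
python3 go.py;python3 snap.py s19 side 300 150 390 240 6; python3 ov2.py s19 .526 -.098 .004 300 150 6
```

```text
18.7 [ 0.5284 -0.0992  0.0293] [179.9881   0.0011  71.8938] F [ 0.0105 -0.4127  0.1605] w 0.03654350435116548 q [  2.8  52.9   5.  112.8 -15.5  14.9   2.7]
tcp in lane [-0.0364 -0.0028] F lane [-0.389  -0.1382]
```

View pics/s19o.png

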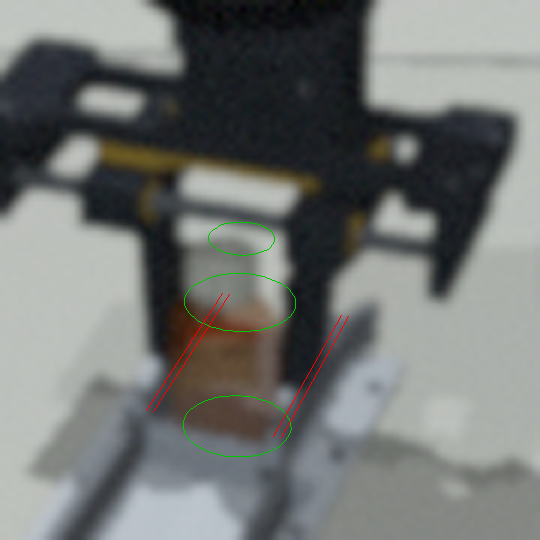

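Request:
{"api": "servo_tool", "payload": {"steps": [[0.004,0,0,0,0,0,0.3],[0.008,0,0,0,0,0,0.3],[0.012,0,0,0,0,0,0.3],[0.016,0,0,0,0,0,0.3],[0.019,0,0,0,0,0,0.3],[0.022,0,0,0,0,0,0.3],[0.025,0,0,0,0,0,0.3],[0.028,0,0,0,0,0,0.3]]}}

```text
t: 19.55
tool_pos: [0.5372, -0.0753, 0.0297]
orientation: [179.9, 0.2, 71.8]
wrist_force: [-1.2, -8.3, 2.7]
width: 0.0369
```

```bash
python3 go.py;python3 snap.py s20 side 300 150 390 240 6; python3 - <<'E'
import subprocess
from plant import bot
s=bot.observe()['tool_pos']; subprocess.run(['python3','ov2.py','s20',str(s[0]),str(s[1]),'.004','300','150','6'])
E
```

```text
19.55 [ 0.5372 -0.0753  0.0297] [179.8758   0.1933  71.7719] F [-1.2095 -8.2759  2.7488] w 0.036918166046555914 q [ -0.4  53.1   5.8 112.  -16.5  15.6   0.7]
tcp in lane [-0.011  -0.0038] F lane [-8.2422 -1.4215]
```

View pics/s20o.png

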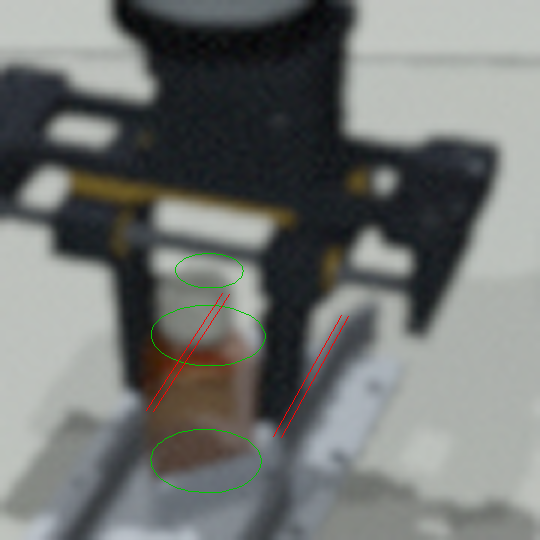

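Request:
{"api": "servo_tool", "payload": {"steps": [[0.001,0,-0.0003,0,0.02,0,0.3],[0.003,0,-0.0006,0,0.04,0,0.3],[0.006,0,-0.0006,0,0.05,0,0.3],[0.01,0,-0.0006,0,0.05,0,0.3],[0.014,0,-0.0006,0,0.05,0,0.3],[0.018,0,-0.0006,0,0.05,0,0.3],[0.022,0,-0.0006,0,0.05,0,0.3],[0.026,0,-0.0006,0,0.05,0,0.3]]}}

```text
t: 20.4
tool_pos: [0.5459, -0.0473, 0.0299]
orientation: [179.9, -2.9, 71.9]
wrist_force: [1.7, -2.8, -0.6]
width: 0.037
```

```bash
python3 go.py;python3 snap.py s21 side 290 160 380 250 6; python3 - <<'E'
import subprocess
from plant import bot
s=bot.observe()['tool_pos']; subprocess.run(['python3','ov2.py','s21',str(s[0]),str(s[1]),'.004','290','160','6'])
E
```

```text
20.4 [ 0.5459 -0.0473  0.0299] [179.9344  -2.8888  71.9129] F [ 1.6954 -2.8453 -0.6149] w 0.0369978106378184 q [  0.4  52.9   2.4 111.6 -17.7  15.4   0.8]
tcp in lane [ 0.0184 -0.0033] F lane [-2.1778 -2.4954]
```

View pics/s21o.png

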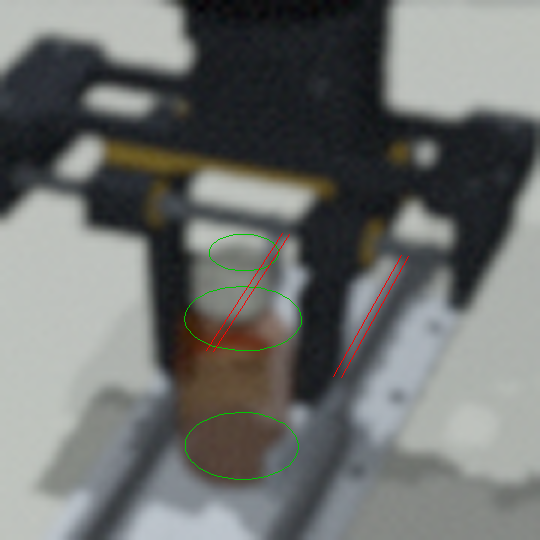

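Request:
{"api": "servo_tool", "payload": {"steps": [[0.004,0,0,0,0,0,0.3],[0.008,0,0,0,0,0,0.3],[0.012,0,0,0,0,0,0.3],[0.016,0,0,0,0,0,0.3],[0.02,0,0,0,0,0,0.3],[0.024,0,0,0,0,0,0.3],[0.028,0,0,0,0,0,0.3],[0.032,0,0,0,0,0,0.3],[0.036,0,0,0,0,0,0.3],[0.036,0,0,0,0,0,0.3]]}}

```text
t: 21.45
tool_pos: [0.5553, -0.0122, 0.0314]
orientation: [-179.9, -2.9, 72.0]
wrist_force: [-1.1, 0.1, 0.2]
width: 0.037
```

```bash
python3 go.py;python3 snap.py s22 side 280 160 380 260 6; python3 - <<'E'
import subprocess
from plant import bot
s=bot.observe()['tool_pos']; subprocess.run(['python3','ov2.py','s22',str(s[0]),str(s[1]),'.004','280','160','6'])
E
```

```text
21.45 [ 0.5553 -0.0122  0.0314] [-179.8554   -2.8998   71.9772] F [-1.0809  0.1173  0.1752] w 0.0369927921272 q [ -3.8  53.    3.2 110.3 -18.9  16.8  -1.7]
tcp in lane [ 0.0547 -0.0014] F lane [-0.2243  1.0638]
```

View pics/s22o.png

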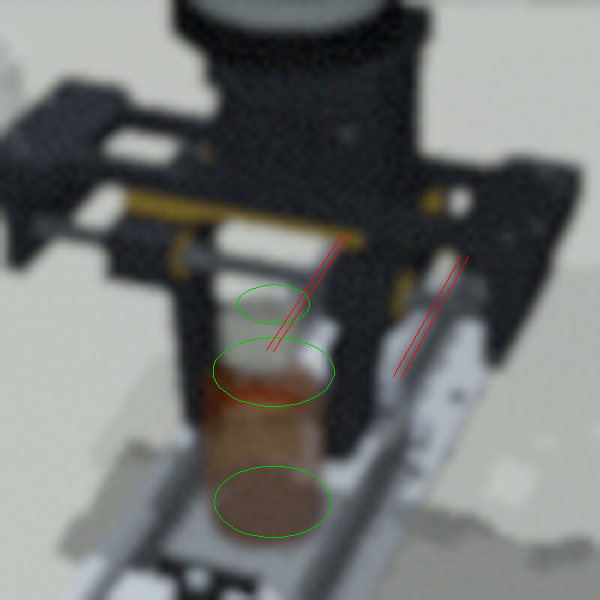

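Request:
{"api": "servo_tool", "payload": {"steps": [[0.003,0,0.001,0,0,0,0.3],[0.006,0,0.0014,0,0,0,0.3],[0.009,0,0.0018,0,0,0,0.3],[0.012,0,0.002,0,0,0,0.3],[0.015,0,0.0022,0,0,0,0.3],[0.018,0,0.0024,0,0,0,0.3],[0.021,0,0.0025,0,0,0,0.3],[0.021,0,0.0025,0,0,0,0.3],[0.021,0,0.0025,0,0,0,0.3]]}}

```text
t: 22.4
tool_pos: [0.5628, 0.0064, 0.0302]
orientation: [180.0, -2.9, 71.9]
wrist_force: [-0.1, 0.4, -0.6]
width: 0.0369
```

```bash
python3 go.py;python3 snap.py s23 side 270 160 380 260 6; python3 - <<'E'
import subprocess
from plant import bot
s=bot.observe()['tool_pos']; subprocess.run(['python3','ov2.py','s23',str(s[0]),str(s[1]),'.004','270','160','6'])
E
```

```text
22.4 [0.5628 0.0064 0.0302] [179.9989  -2.8637  71.9015] F [-0.1127  0.4463 -0.629 ] w 0.03692609730593018 q [ -6.   53.4   3.8 109.2 -19.6  17.3  -3.2]
tcp in lane [ 0.0747 -0.0027] F lane [0.3892 0.2458]
```

View pics/s23o.png

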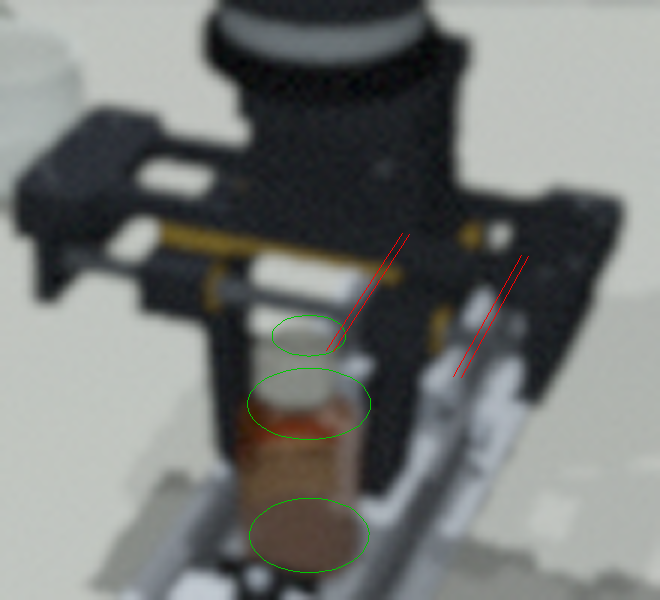

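Request:
{"api": "servo_tool", "payload": {"steps": [[0.002,0,0.0001,0,0,0,0.3],[0.004,0,0.0002,0,0,0,0.3],[0.006,0,0.0003,0,0,0,0.3],[0.007,0,0.0004,0,0,0,0.3],[0.008,0,0.0004,0,0,0,0.3],[0.009,0,0.0005,0,0,0,0.3]]}}

```text
t: 23.05
tool_pos: [0.5652, 0.0137, 0.0302]
orientation: [-180.0, -2.8, 71.8]
wrist_force: [-1.8, -4.3, 2.1]
width: 0.0367
```

```bash
python3 go.py
```

```text
23.05 [0.5652 0.0137 0.0302] [-179.9955   -2.7755   71.8359] F [-1.8359 -4.3414  2.0752] w 0.03671044429290916 q [ -7.   53.5   4.2 108.8 -19.8  17.7  -3.8]
tcp in lane [ 0.0824 -0.0028] F lane [-4.6969  0.3963]
```

Request:
{"api": "servo_tool", "payload": {"steps": [[0,0,0,0,0,0,0.3],[0,0,0,0,0,0,0.3]]}}

```text
t: 23.25
tool_pos: [0.5653, 0.0141, 0.0302]
orientation: [-180.0, -2.8, 71.8]
wrist_force: [-1.8, -4.1, 1.4]
width: 0.0371
```

Request:
{"api": "servo_tool", "payload": {"steps": [[0.0005,0,0,0,0,0,0.3],[0.001,0,0,0,0,0,0.3],[0.001,0,0,0,0,0,0.3]]}}

```text
t: 23.55
tool_pos: [0.5656, 0.0147, 0.0303]
orientation: [-180.0, -2.8, 71.8]
wrist_force: [-2.4, -5.5, 2.6]
width: 0.0369
```

```bash
python3 go.py
```

```text
23.55 [0.5656 0.0147 0.0303] [-179.9915   -2.7869   71.8371] F [-2.4379 -5.5276  2.6146] w 0.03693750185414625 q [ -7.1  53.5   4.2 108.7 -19.9  17.8  -3.9]
tcp in lane [ 0.0834 -0.0028] F lane [-6.0115  0.6   ]
```

Request:
{"api": "servo_tool", "payload": {"steps": [[0.0005,0,0,0,0,0,0.3],[0.0008,0,0,0,0,0,0.3],[0.0008,0,0,0,0,0,0.3],[0.0008,0,0,0,0,0,0.3],[0.0008,0,0,0,0,0,0.3],[0.0008,0,0,0,0,0,0.3],[0.0008,0,0,0,0,0,0.3]]}}

```text
t: 24.25
tool_pos: [0.5656, 0.0151, 0.0303]
orientation: [-180.0, -2.8, 71.8]
wrist_force: [-2.5, -5.8, 3.3]
width: 0.0367
```

```bash
python3 go.py;python3 snap.py s24 side 270 160 380 260 6; python3 snap.py t24 top 240 140 370 240 6; python3 - <<'E'
import subprocess
from plant import bot
s=bot.observe()['tool_pos']; subprocess.run(['python3','ov2.py','s24',str(s[0]),str(s[1]),'.004','270','160','6'])
E
```

```text
24.25 [0.5656 0.0151 0.0303] [-179.985    -2.759    71.8176] F [-2.5106 -5.7696  3.2974] w 0.03668420227392512 q [ -7.2  53.5   4.3 108.7 -19.9  17.8  -3.9]
tcp in lane [ 0.0838 -0.0028] F lane [-6.2641  0.5939]
```

View pics/s24o.png

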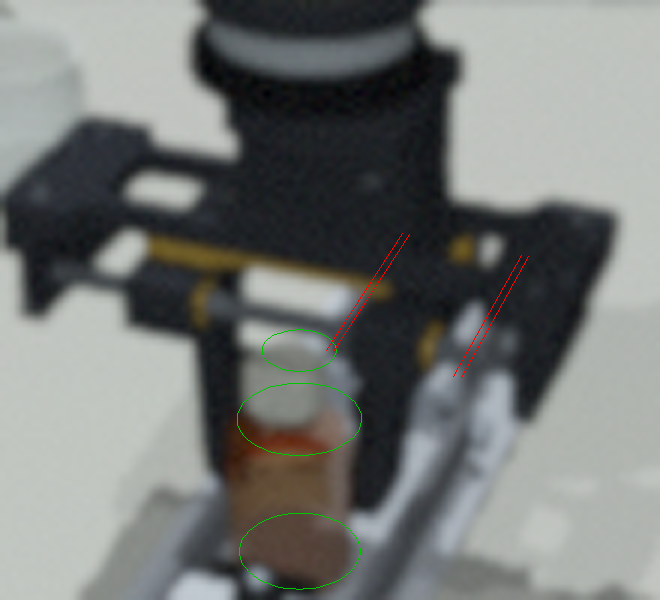

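View pics/t24.png

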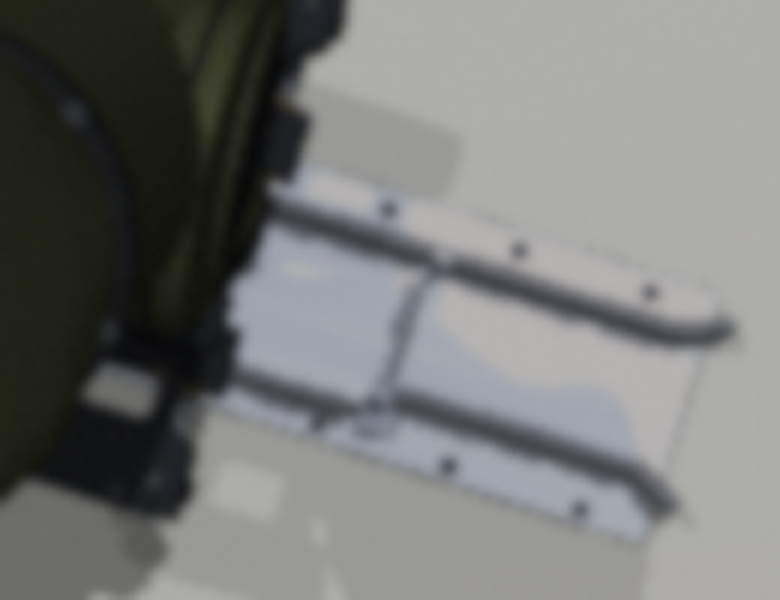

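Request:
{"api": "servo_tool", "payload": {"steps": [[-0.001,0,0,0,0,0,0.3],[-0.002,0,0,0,0,0,0.3],[-0.0028,0,0,0,0,0,0.3],[-0.0028,0,0,0,0,0,0.3],[-0.0028,0,0,0,0,0,0.3]]}}

```text
t: 24.85
tool_pos: [0.5653, 0.014, 0.0301]
orientation: [180.0, -2.9, 71.9]
wrist_force: [-1.6, -3.9, 2.9]
width: 0.0368
```

```bash
python3 go.py
```

```text
24.85 [0.5653 0.014  0.0301] [179.9966  -2.8684  71.8924] F [-1.6362 -3.8659  2.8735] w 0.03681331588088124 q [ -6.9  53.5   4.1 108.8 -19.8  17.7  -3.7]
tcp in lane [ 0.0827 -0.0028] F lane [-4.183   0.3542]
```

Request:
{"api": "servo_tool", "payload": {"steps": [[-0.001,0,0,0,0,0,0.3],[-0.002,0,0,0,0,0,0.3],[-0.002,0,0,0,0,0,0.3],[-0.002,0,0,0,0,0,0.3]]}}

```text
t: 25.25
tool_pos: [0.5649, 0.0128, 0.03]
orientation: [180.0, -2.9, 71.9]
wrist_force: [-0.4, -1.2, -0.4]
width: 0.0368
```

```bash
python3 go.py
```

```text
25.25 [0.5649 0.0128 0.03  ] [179.9915  -2.9145  71.9242] F [-0.4211 -1.2067 -0.3776] w 0.03679885905736195 q [ -6.7  53.5   3.9 108.9 -19.8  17.5  -3.6]
tcp in lane [ 0.0814 -0.0028] F lane [-1.2778  0.0254]
```

Light residual contact. Release, gently.

Request:
{"api": "servo_tool", "payload": {"steps": [[0,0,0,0,0,0,0.42],[0,0,0,0,0,0,0.46],[0,0,0,0,0,0,0.5],[0,0,0,0,0,0,0.6],[0,0,0,0,0,0,0.7],[0,0,0,0,0,0,0.7],[0,0,0,0,0,0,0.7]], "squeeze": 10}}

```text
t: 25.95
tool_pos: [0.5647, 0.0122, 0.03]
orientation: [-180.0, -2.9, 71.9]
wrist_force: [-0.2, -0.6, 0.6]
width: 0.0617
```

```bash
python3 go.py;python3 snap.py s25 side 270 160 380 260 6; python3 ov2.py s25 .5649 .0128 .004 270 160 6
```

```text
25.95 [0.5647 0.0122 0.03  ] [-179.998    -2.8727   71.8975] F [-0.2417 -0.5518  0.5794] w 0.06172807193321803 q [ -6.7  53.5   4.  108.9 -19.8  17.6  -3.6]
tcp in lane [ 0.0808 -0.0027] F lane [-0.5995  0.0583]
```

View pics/s25o.png

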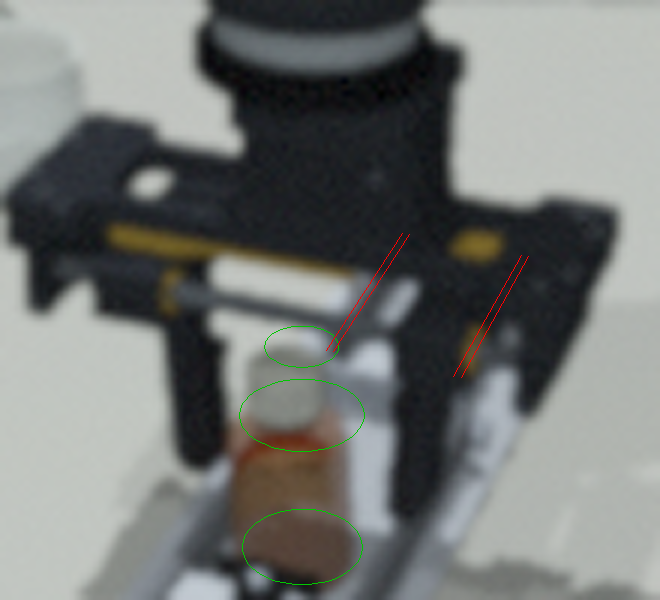

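Request:
{"api": "servo_tool", "payload": {"steps": [[0.0005,0,-0.01,0,0,0,0.7],[0.0015,0,-0.03,0,0,0,0.7],[0.003,0,-0.06,0,0,0,0.7],[0.005,0,-0.1,0,0,0,0.7],[0.007,0,-0.14,0,0,0,0.7],[-0.04,0,-0.15,0,0,0,0.7],[-0.085,0,-0.15,0,0,0,0.7],[-0.13,0,-0.15,0,0,0,0.7],[-0.175,0,-0.15,0,0,0,0.7],[-0.22,0,-0.15,0,0,0,0.7],[-0.22,0,-0.15,0,0,0,0.7],[-0.22,0,-0.15,0,0,0,0.7]]}}

```text
t: 27.2
tool_pos: [0.4935, -0.2051, 0.1694]
orientation: [180.0, -2.9, 71.7]
wrist_force: [-1.0, 0.8, 1.1]
width: 0.0615
```

```bash
python3 go.py;python3 snap.py s26 side 270 160 380 290 4.5;python3 snap.py t26 top 220 140 370 240 5
```

```text
27.2 [ 0.4935 -0.2051  0.1694] [179.9794  -2.8593  71.7024] F [-0.9845  0.8089  1.0599] w 0.0615373343237505 q [ 15.2  38.9   6.9 109.7 -13.5  32.5  13.7]
tcp in lane [-0.148  -0.0026] F lane [0.463  1.1871]
```

View pics/s26.png

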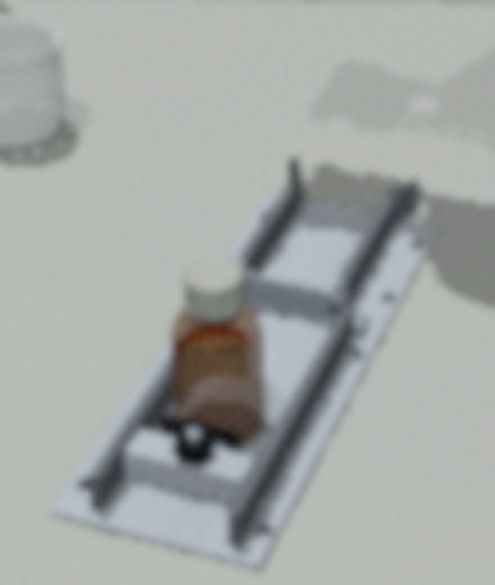

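View pics/t26.png

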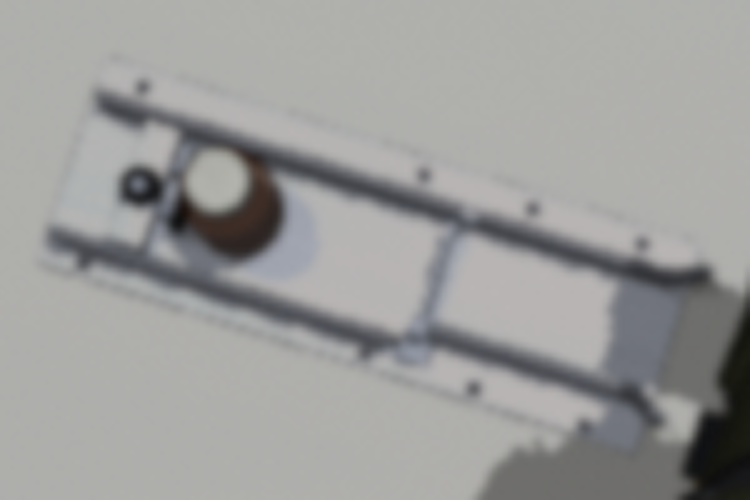

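```bash
python3 - <<'E'
from h import *
import cv2
O=np.array([.537,-.0637]);a=np.radians(71.9);RL=np.array([[np.cos(a),-np.sin(a)],[np.sin(a),np.cos(a)]])
L=lambda p:(p[:2]-O)@RL
print('cap top',L(crop('top',217,182,5,220,140,.086)),'cap side',L(crop('side',215,275,4.5,270,160,.086)))
im=cv2.imread('pics/t26_full.png');im=cv2.resize(im[140:240,220:370],None,fx=5,fy=5,interpolation=cv2.INTER_CUBIC)[80:300,120:420]
im=cv2.resize(im,None,fx=2.4,fy=2.4)
def P(x,y,z):
  w=O+RL@np.array([x,y]);u=pr('top',[*w,z]);u=((u-np.array([220,140])+.5)*5-.5-np.array([120,80]))*2.4;return tuple(map(int,u))
t=np.linspace(0,6.3,60)
for x,y,z,c in((.081,-.004,.006,(0,255,0)),(.081,-.004,.06,(0,255,255))):
  cv2.polylines(im,[np.array([P(x+.0205*np.cos(k),y+.0205*np.sin(k),z) for k in t])],True,c,1)
cv2.imwrite('pics/t26o.png',im)
E
```

```text
cap top [ 0.09344331 -0.00340559] cap side [ 0.09401097 -0.00312418]
```

View pics/t26o.png

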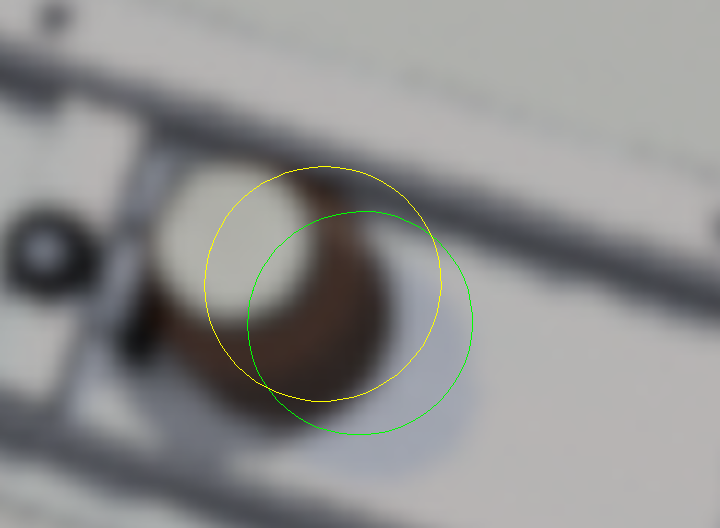

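```bash
python3 - <<'E'
from plant import bot
print(bot.observe()['t'],bot.finish_job())
E
```

```text
the job is handed in; nothing more can be done
27.3 None
```

The bottle is standing in the bay against the end stop's buffer, released, with the flap shut behind it. I handed the job in at 27.3 s; no verdict is reported.

**What I did**
- **Entry:** The first two tries caught the bottle's base on a guide top. The wrist read about 28 N both times, under the 40 N jam limit. I set it back on the desk, regripped it upright and stood it in the entry part of the lane.
- **Flap:** The bottle began to lean forward at the flap, so I backed out, regripped lower and harder, and tilted the tool slightly back. It then went through with about 8 N on the wrist.
- **Buffer:** I pressed it on the buffer at about 6 N for roughly a second. The top picture taken then showed the flap shut. I eased off to about 1 N, let go and lifted clear.

**Last checks, from both cameras**
- **Bottle:** It stands at about lane x = 94 mm, y = 0 ± 4 mm, leaning about 0.05 rad, close against the buffer.
- **Flap and arm:** The flap is shut and the arm is clear of everything. I saw no sign that the other objects had moved, though I did not measure them.

**Doubtful points**
- **Position mismatch:** The final camera position is about 12 mm further along the lane than the tool position at release. I think the bottle sat forward in the pads. The camera value agrees with where I had seen the buffer (contact at about 92 mm).
- **Lean at the flap:** I could only judge the lean there by eye. It seemed to be under 0.12 rad, but I had no direct measurement.

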